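Check the cassette levers on a pump and swap the one that binds

ROBOT

A 7-joint arm with a two-finger parallel gripper is mounted at the origin on a cart in front of the work surface, level with it; the furniture and walls round the work are solid. World frame = base frame: x ahead of the robot, y to its left, z up, the work surface at z = 0. Lengths are in m, angles in rad, forces in N, time in s.
With the tool pointing down it reaches from about 0.4 to 0.85 m from the base axis. Payload 10.4 kg.
Tool frame: the origin (TCP) lies midway between the tips of the shut fingers; the grasp point (between the pads) lies 19 mm behind it; x points along the fingers, y is the direction in which the jaws open and shut, and the axes are right-handed (so a half turn about x gives the same grasp; the last joint's range is limited). The gripper opens to 87 mm and grips with 3 to 60 N. Pads are 19 mm wide; open, the fingers measure 117 mm over their backs; the gripper's body (75 mm by 190 mm) begins 51 mm behind the grasp point.
Start: joints at [1.174, 0.332, -0.065, 1.46, 0.022, 1.35, -0.088], TCP at [0.228, -0.582, 0.223] pointing down, gripper open.
Joint ranges: [-2.6, 2.6], [-0.5, 2.12], [-1.47, 1.34], [0.16, 2.42], [-1.27, 4.41], [0.06, 2.06], [-2.6, 2.6]. Speed limits (rad/s): [2.22, 2.22, 2.79, 2.79, 3.14, 3.14, 3.14].

INTERFACE

Orientations are given as a rotation vector (axis times angle).
In Python, from workcell import manip, camera gives the robot as it stands.
- The arm moves only by the tool servo_tool, never from a script. Its argument "rows" is a list of rows, each an object of numbers: "wx", "wy", "wz": the turn, a rotation vector about the tool's x, y, z in rad; "x", "y", "z": the shift along the tool's x, y, z in cm; "hand": the opening, from 0 (shut) to 1 (fully open). A call has 1 to 12 rows; each row shifts and turns the commanded pose from where the row before left it, along the tool's axes as they then stand; what a row does not reach is not made up. A row lasts 1/10 s, in which the tool goes at most 50 mm and 8.59 degrees, less where a joint would pass 70% of its speed; a pose out of reach is approached as far as the arm can. A call with a gripper value outside its range is refused whole. The fingers move at their own pace and stop on an object; "force" is the grip in N (left out, the last holds). Time passes only in rows, so rows that do not move let the fingers close. It gives the time, the measured TCP pose, the force and the opening at its end, in the units of the state.
- manip.sense(): the state, without advancing time (a new reading comes with each control period).
- camera(name): name is "side" or "top" or "wrist"; returns a dict with "img" (384x512x3 uint8, red, green, blue), "z_map" (384x512 float32, m along the optical axis (not along the pixel's ray), 0 where there is no reading), "intrinsics" (3x3 intrinsics, pixels), "position" and "orientation" of the camera in the world. Camera axes: x right, y down, z forward; pixel columns grow to the right and rows downward; lengths in m; the calibration is good to about 2 mm. A picture is of the moment at which its call begins.
- manip.hand_in(): hands the job in, once; it reports no verdict.
The state is a dict: "t": time; "q": joint angles; "dq": joint speeds; "joint_efforts": joint torques, N m; "position": TCP position; "ee_rot": TCP orientation; "wrist_force": force on the tool from outside, world axes, zero at the start; "torque": the same for the moment, N m; "finger_gap": finger opening in m.
Only numpy, scipy, OpenCV 4.12 (cv2) and the standard library are available. Lean on these libraries where they do the work, as an engineer would, in place of code of your own. Each camera call takes 0.05 s, during which the arm holds its last target.

TASK

Before new tubing goes into the pump, try the blue lever of each of its three cassettes, from left to right: swing it over, away from you, as far as it will go, and then fully back towards you before trying the next. One lever sticks part of the way: when all three have been tried, unhook that cassette by swinging its far end up and stand it flat in the red reject tray; then hook the spare cassette onto the rod in its place and swing it down until it sits flat on the deck like the others. In the end all levers in the pump are back towards you; leave the sound cassettes in their channels and the other things on the bench alone.

Things in the scene. Friction and masses are not known exactly. Their poses are not given: they have to be found in the camera images.
- pump: Three-channel cassette pump, fixed: white housing 150 mm deep (x), 270 wide (y). Origin: on the bench under its centre; the front with dial and keys is -x and faces the robot. Deck 55 mm above the bench; between rod and rail a rotor rises 6 mm above it. Per channel two guide ribs, 12 mm high at x 33 to 51 mm, leave 2.5 mm on each side of a cassette.
- rod (a point): Middle of the steel hook rod, 10 mm thick, along the pump's y at x = -48 mm, 69 mm above the bench; the housing below it is only 40 mm high. A seated cassette cannot be lifted straight off: swing its rail end up about the rod by 25 to 30 deg, then draw it off along its own +x, up and away. It goes in by the reverse.
- rail (a point): Middle of the top edge of the rear rail's front face: x = 57.5 mm of the pump, 40 mm above the deck. A seated cassette's +x end stands 2.5 mm in front of it.
- slot_left (a point): Where the origin of a seated cassette lies in the pump's left channel (as the robot sees it), on the deck; channels are 75 mm apart; axes as the pump.
- slot_middle (a point): Where the origin of a seated cassette lies in the pump's middle channel (as the robot sees it), on the deck; channels are 75 mm apart; axes as the pump.
- slot_right (a point): Where the origin of a seated cassette lies in the pump's right channel (as the robot sees it), on the deck; channels are 75 mm apart; axes as the pump.
- cassette_1: Pump cassette, an off-white block 110 mm long (own x), 30 wide (y), 44 tall (z), 0.22 to 0.37 kg, blue lever on top; all four look alike. Origin: centre of the underside, which seated stands on the deck. Grip its straight sides (x -35 to 55, z 14 to 44 mm; below z 14 the middle is an open arch); 45 mm free between neighbours. In a pump channel at first.
- cassette_1_lever (a joint): Angle of that lever (rad). 0: leaning 37 deg to the hook end (-x), towards the robot; grows as it swings over to the rail end (+x). A sound lever stops at 1.3, a faulty one sticks fast before half of that. Pivot along y at x = 25, z = 42 mm of the cassette. 12 mm wide, 6 thick, ends 44 mm from the pivot. Hub cheeks beside it rise to z = 54. Stays where left; needs about 1 N at its end, a stiffer one a little more.
- cassette_1_tip (a point): Centre of that lever's thumb bar (11 mm thick, 14 mm wide along y), 37.5 mm from the pivot; moves with the lever.
- cassette_2: Pump cassette, an off-white block 110 mm long (own x), 30 wide (y), 44 tall (z), 0.22 to 0.37 kg, blue lever on top; all four look alike. Origin: centre of the underside, which seated stands on the deck. Grip its straight sides (x -35 to 55, z 14 to 44 mm; below z 14 the middle is an open arch); 45 mm free between neighbours. In a pump channel at first.
- cassette_2_lever (a joint): Angle of that lever (rad). 0: leaning 37 deg to the hook end (-x), towards the robot; grows as it swings over to the rail end (+x). A sound lever stops at 1.3, a faulty one sticks fast before half of that. Pivot along y at x = 25, z = 42 mm of the cassette. 12 mm wide, 6 thick, ends 44 mm from the pivot. Hub cheeks beside it rise to z = 54. Stays where left; needs about 1 N at its end, a stiffer one a little more.
- cassette_2_tip (a point): Centre of that lever's thumb bar (11 mm thick, 14 mm wide along y), 37.5 mm from the pivot; moves with the lever.
- cassette_3: Pump cassette, an off-white block 110 mm long (own x), 30 wide (y), 44 tall (z), 0.22 to 0.37 kg, blue lever on top; all four look alike. Origin: centre of the underside, which seated stands on the deck. Grip its straight sides (x -35 to 55, z 14 to 44 mm; below z 14 the middle is an open arch); 45 mm free between neighbours. In a pump channel at first.
- cassette_3_lever (a joint): Angle of that lever (rad). 0: leaning 37 deg to the hook end (-x), towards the robot; grows as it swings over to the rail end (+x). A sound lever stops at 1.3, a faulty one sticks fast before half of that. Pivot along y at x = 25, z = 42 mm of the cassette. 12 mm wide, 6 thick, ends 44 mm from the pivot. Hub cheeks beside it rise to z = 54. Stays where left; needs about 1 N at its end, a stiffer one a little more.
- cassette_3_tip (a point): Centre of that lever's thumb bar (11 mm thick, 14 mm wide along y), 37.5 mm from the pivot; moves with the lever.
- spare: Pump cassette, an off-white block 110 mm long (own x), 30 wide (y), 44 tall (z), 0.22 to 0.37 kg, blue lever on top; all four look alike. Origin: centre of the underside, which seated stands on the deck. Grip its straight sides (x -35 to 55, z 14 to 44 mm; below z 14 the middle is an open arch); 45 mm free between neighbours. Tested; on the bench beside the pump at first.
- spare_hook (a point): Middle of the slot in the hook end (all cassettes alike, own -x): x = -48, z = 14 mm from its origin; seated, the rod's axis lies here. Slot 14 mm high, open to -x: lower lip z 0 to 6.5 mm, tip x = -53; upper lip above z 20.5, tip x = -55; slot bottom x = -42. At first towards the robot.
- spare_lever (a joint): Angle of that lever (rad). 0: leaning 37 deg to the hook end (-x), towards the robot; grows as it swings over to the rail end (+x). A sound lever stops at 1.3, a faulty one sticks fast before half of that. Pivot along y at x = 25, z = 42 mm of the cassette. 12 mm wide, 6 thick, ends 44 mm from the pivot. Hub cheeks beside it rise to z = 54. Stays where left; needs about 1 N at its end, a stiffer one a little more.
- reject_tray: Red reject tray, fixed on the bench, across the pump from the spare: 170 (x) by 130 (y) mm outside, 26 mm tall, walls 4 mm, inner floor 4 mm above the bench. Origin: centre of the underside.
- buffer_bottle: Small white reagent bottle with a yellow band and white cap, 48 mm across, 103 mm tall. Bystander. Origin: centre of the underside.
- vent_filter: White disc-shaped vent filter, 42x52x38 mm. Bystander. Origin: centre of the underside.
- bench_timer: White timer with coloured buttons, 62x62x16 mm. Bystander. Origin: centre of the underside.
- stopper: Black rubber stopper, 58 mm across, 34 mm tall. Bystander. Origin: centre of the underside.

How it is judged:
By the outcome, as a careful person would: the job done as asked, in the order asked, and still so for the second after the job is handed in, with the robot touching nothing.
It also fails if it takes over 72 s, if anything falls off the work surface, if the arm or the gripper's body presses on something with over 40 N, if the wrist force passes 120 N, or if a joint passes its speed limit or range.

## Working session

There is one attempt and no reset: what is moved stays moved. The work goes in short steps, Python scripts to look and compute and a tool call to move; the robot and the scene stay as the last step left them, time stands still between calls to the robot, and variables do not carry over. Pictures are saved under pics/ and viewed, and the job is handed in when it is done.

Besides the shell and the picture viewer there is one more tool, called after ">>>" as name(argument=value, ...) on one line, values as JSON. servo_tool: Moves the arm, as the interface text tells. Its arguments: {"type":"object","properties":{"rows":{"type":"array","items":{"type":"object","properties":{"wx":{"type":"number"},"wy":{"type":"number"},"wz":{"type":"number"},"x":{"type":"number"},"y":{"type":"number"},"z":{"type":"number"},"hand":{"type":"number"}}}},"force":{"type":"number"}},"required":["rows"]}

```bash
ls -la; mkdir -p pics
cat > h.py <<'E'
import numpy as np, cv2
from workcell import manip, camera
from scipy.spatial.transform import Rotation as R
def Rm(o):
    o=np.array(o,float)
    if o.shape==(3,3): return o
    return R.from_rotvec(o).as_matrix() if o.size==3 else R.from_quat(o).as_matrix()
def save(c,name):
    cv2.imwrite('pics/'+name+'.png',c['img'][:,:,::-1])
def pts(c):
    K=np.array(c['intrinsics']);z=c['z_map'];v,u=np.indices(z.shape)
    P=np.stack([(u-K[0,2])/K[0,0]*z,(v-K[1,2])/K[1,1]*z,z],-1)
    return P@Rm(c['orientation']).T+np.array(c['position'])
E
python3 - <<'E'
from h import *
s=manip.sense()
for k,v in s.items(): print(k,np.round(v,4))
for n in ['side','top','wrist']:
    c=camera(n); save(c,n+'0'); print(n,c['position'],c['orientation'],c['intrinsics'])
E
```

```text
total 12
drwxr-xr-x  3 agent agent 4096 Dec  7 13:39 .
drwxr-xr-x 23 root  root  4096 Dec  7 13:39 ..
drwxr-xr-x  2 agent agent 4096 Dec  7 13:39 pics
t 0.0
q [ 1.1744  0.3329 -0.0647  1.4609  0.0216  1.3499 -0.0885]
dq [-0.0007  0.0018  0.     -0.0005 -0.0004  0.0005  0.0013]
joint_efforts [-1.20000e-03 -6.23252e+01  2.37000e-02 -3.89903e+01 -6.14000e-02
  3.97000e-02  1.00000e-04]
position [ 0.2281 -0.5815  0.2218]
ee_rot [ 2.0173  0.383  -2.018 ]
wrist_force [ 0.6697 -0.1676  0.2127]
torque [-0.0424  0.0027 -0.0087]
finger_gap 0.0869
side [0.3568301  1.34353921 0.72179512] [-0.17210584  2.55468424 -1.68794507] [[481.48655653   0.         251.63835978]
 [  0.         481.48655653 196.01254658]
 [  0.           0.           1.        ]]
top [ 0.37371152 -0.03736942  1.01452704] [-2.09169942  2.14513754 -0.20550169] [[366.34081969   0.         258.43784032]
 [  0.         366.34081969 195.12399064]
 [  0.           0.           1.        ]]
wrist [ 0.30448987 -0.55217941  0.38467687] [ 2.38678192 -1.62804523 -0.24284592] [[312.9801101    0.         256.28861992]
 [  0.         312.9801101  192.12085428]
 [  0.           0.           1.        ]]
```

View pics/top0.png

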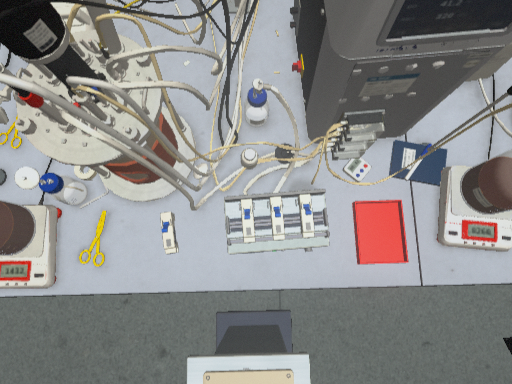

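View pics/side0.png

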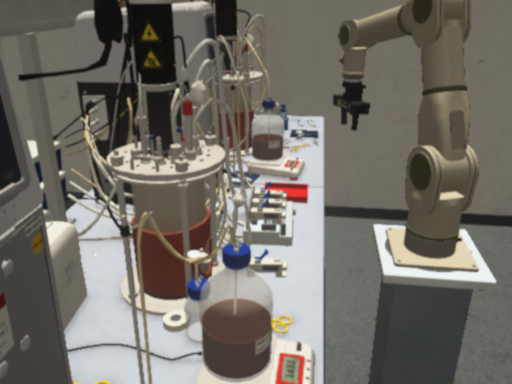

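View pics/wrist0.png

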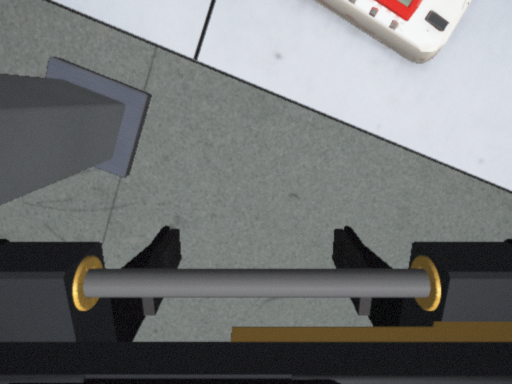

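Top view: the pump is at about (277,222), with its three levers near (250,207), (278,205) and (306,203). The spare is at (168,232), the tray at (380,232). The arm is off to the right and out of view. Next I'll measure.

Run:
```python
from h import *
c=camera('top'); np.savez('top0.npz',**{k:np.array(v) for k,v in c.items()})
P=pts(c)
im=c['img']; cv2.imwrite('pics/top0z.png',cv2.resize(im[170:280,140:430],None,fx=2.75,fy=2.75,interpolation=cv2.INTER_CUBIC)[:,:,::-1])
hsv=cv2.cvtColor(im,cv2.COLOR_RGB2HSV)
red=cv2.inRange(hsv,(0,150,80),(8,255,255))|cv2.inRange(hsv,(172,150,80),(180,255,255))
blue=cv2.inRange(hsv,(100,120,50),(130,255,255))
for nm,m in (('red',red),('blue',blue)):
    n,l,st,ce=cv2.connectedComponentsWithStats(m)
    for i in range(1,n):
        if st[i,4]>12:
            p=np.median(P[l==i],0); print(nm,st[i],np.round(ce[i],1),np.round(p,3))
            if nm=='red' and st[i,4]>800: print(cv2.minAreaRect(np.float32(P[l==i][:,:2]*1000)))
# height map
Z=P[...,2]; 
for v in range(185,262,4): print(v,np.round(Z[v,160:178:3]*1000).astype(int), np.round(Z[v,222:334:4]*1000).astype(int))
```

```text
red [293  60   8   8  30] [297.9  63.6] [ 0.91  -0.155  0.114]
red [ 20  93  23  14 197] [33.  99.8] [0.636 0.305 0.489]
red [ 74 102   6   5  15] [ 76.7 104.1] [0.667 0.281 0.407]
red [108 164  12   2  14] [112.9 164.2] [0.614 0.294 0.205]
red [ 355  200   53   64 2779] [379.4 232. ] [ 0.46  -0.368  0.003]
((460.27496337890625, -233.4611358642578), (168.0190887451172, 394.39874267578125), 0.7441165447235107)
red [ 57 208   4  10  24] [ 58.8 212.5] [0.537 0.517 0.01 ]
red [462 220  35  22 299] [477.7 230.6] [ 0.455 -0.612  0.041]
red [  0 261  31  20 204] [ 17.6 270.3] [0.383 0.589 0.041]
blue [248  88  18  15 139] [257.   96.4] [ 0.805 -0.043  0.137]
blue [421 144  10  12  40] [425.4 149.3] [ 0.688 -0.513  0.022]
blue [ 39 173  24  20 314] [ 51.3 183. ] [0.588 0.47  0.137]
blue [304 204   7  10  42] [307.  208.9] [ 0.512 -0.158  0.118]
blue [274 207   7  10  46] [276.6 211.4] [ 0.508 -0.082  0.118]
blue [244 209   6  10  44] [246.7 213.5] [ 0.505 -0.009  0.118]
blue [162 222   7  10  44] [165.  226.7] [0.483 0.207 0.061]
185 [ 14   9  12  13 268 268] [   8   -4    8   -4   -1   -3 1
[... 1883 characters left out ...]
1] [-2 -3 75 75 72 74 89 88 90 70 68 40 42 39 41 41 38 36 38 40 37 43 38 40
 37 39 40 -2]
245 [-7 43 41 46 44 34] [ 3 -3 53 39 38 37 39 39 38 39 39 39 39 40 39 39 42 39 39 42 39 38 38 36
 39 38 37  1]
249 [-3 -2 35 31 34 31] [ 0 -4 41 37 41 40 40 40 37 41 36 38 37 41 33 40 37 25  1 -1 -1 28 31 -1
  0  0  0  2]
253 [-1 -1 32 30 27 -2] [ 0 -3 38 38 39 33 30  2 -1 -3 -1 -3  0 -4 -1 -5 -2 -1 -4 -2  1 -1 -2  1
  1 -1  2 -3]
257 [-3 -1 -2  2 -3 -2] [  -1   -1   -3   -2    1 1015    1    1   -1   -2   -1   -1    2   -6
   -5   -1   -2   -1   -3   -2    2   -3    1   -2   -4   -5    0    2]
261 [-3 -4  0  3  2  0] [-2 -2 -1 -4 -4 -3 -2  0 -2 -2  2 -2 -3 -1 -3  0  2  1 -1 -1 -4 -1  2 -4
 -1 -3 -4 -3]
```

View pics/top0z.png

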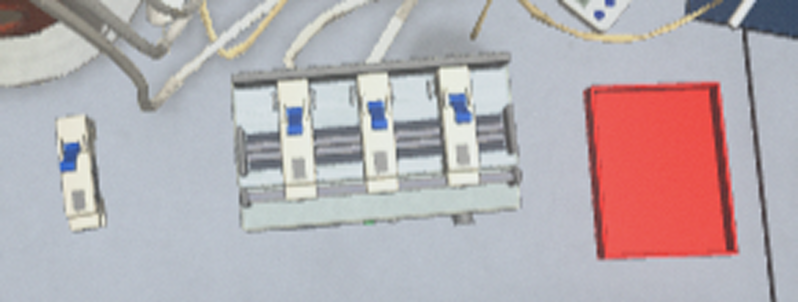

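```bash
cat >> h.py <<'E'
def raydir(c,uv):
    K=np.array(c['intrinsics']);uv=np.atleast_2d(uv).astype(float)
    d=np.stack([(uv[:,0]-K[0,2])/K[0,0],(uv[:,1]-K[1,2])/K[1,1],np.ones(len(uv))],-1)
    return d@Rm(c['orientation']).T
def onplane(c,uv,z):
    d=raydir(c,uv);p=np.array(c['position']);return p+d*((z-p[2])/d[:,2])[:,None]
E
python3 - <<'E'
from h import *
c=dict(np.load('top0.npz')); P=pts(c); Z=P[...,2]
def clip(m,u0,u1,v0,v1):
    o=np.zeros_like(m);o[v0:v1,u0:u1]=m[v0:v1,u0:u1];return o
# spare
m=clip((Z>.015)&(Z<.1),155,185,200,262).astype(np.uint8)
def rect(m,z,nm):
    n,l,st,ce=cv2.connectedComponentsWithStats(m.astype(np.uint8)); i=1+np.argmax(st[1:,4])
    ct=max(cv2.findContours((l==i).astype(np.uint8),cv2.RETR_EXTERNAL,cv2.CHAIN_APPROX_NONE)[0],key=len)[:,0]
    p=onplane(c,ct,z)[:,:2]*1000
    r=cv2.minAreaRect(np.float32(p)); print(nm,st[i],r); return p
rect(clip((Z>.036)&(Z<.05),155,185,205,262),.044,'spare')
for k,(a,b) in enumerate([(238,264),(268,291),(298,318)]):
    rect(clip((Z>.093)&(Z<.105),a,b,200,240),.099,'c%d'%k)
rect(clip((Z>.015),215,340,180,262),.055,'pump')
# tray
hsv=cv2.cvtColor(c['img'],cv2.COLOR_RGB2HSV)
red=cv2.inRange(hsv,(0,120,60),(8,255,255))|cv2.inRange(hsv,(172,120,60),(180,255,255))
rect(clip(red,345,412,190,275),.026,'tray')
for (u,v) in [(354,201),(402,199),(410,264),(357,265)]: print(np.round(onplane(c,(u,v),.026),3))
# pump front edge at z=40 : per column last row >.03
us=np.arange(232,324,2); e=[]
for u in us:
    v=np.where(Z[225:262,u]>.028)[0].max()+225+.5; e.append(onplane(c,(u,v),.0)[0])
e=np.array(e); print('front',np.polyfit(e[:,1],e[:,0],1), e[0],e[-1])
e=[]
for u in us:
    v=np.where((Z[185:215,u]>.085)&(Z[185:215,u]<.2))[0].min()+185-.5; e.append(onplane(c,(u,v),.095)[0])
e=np.array(e); k=np.polyfit(e[:,1],e[:,0],1); r=e[:,0]-np.polyval(k,e[:,1]); e=e[abs(r)<.004];print('railback',np.polyfit(e[:,1],e[:,0],1))
E
```

```text
spare [160 212  15  37 351] ((476.97711181640625, 205.1145477294922), (96.35137176513672, 31.49516487121582), 7.371812343597412)
c0 [241 200  14  38 376] ((496.0263366699219, -8.909168243408203), (94.88231658935547, 30.69049835205078), 3.1541237831115723)
c1 [270 200  15  35 342] ((497.36724853515625, -83.4112319946289), (88.1092529296875, 30.854007720947266), 2.26101016998291)
c2 [299 200  16  33 312] ((498.5982666015625, -157.6168212890625), (82.43653106689453, 30.686445236206055), 3.244990587234497)
pump [ 224  189  107   66 5931] ((488.0971374511719, -85.244384765625), (161.69573974609375, 272.36236572265625), 3.1980020999908447)
tray [ 354  200   54   64 3032] ((461.7364196777344, -362.4007873535156), (168.26609802246094, 134.21426391601562), 0.38250407576560974)
[[ 0.545 -0.3    0.026]]
[[ 0.548 -0.432  0.026]]
[[ 0.372 -0.435  0.026]]
[[ 0.373 -0.295  0.026]]
front [-0.05020587  0.41302206] [0.41274616 0.03780077 0.        ] [ 0.42555816 -0.20944459  0.        ]
railback [-0.05516136  0.55530084]
```

Run:
```python
from h import *
c=dict(np.load('top0.npz')); P=pts(c); Z=P[...,2]
m=(Z>.12)&(Z<.95)
for x0 in np.arange(.3,.85,.05):
    print(round(x0,2),[int(1000*np.max(Z[(Z<.95)&(P[...,0]>=x0)&(P[...,0]<x0+.05)&(P[...,1]>=y0)&(P[...,1]<y0+.1)],initial=0)) for y0 in np.arange(.5,-.75,-.1)])
s=manip.sense(); M=Rm(s['ee_rot']); print(np.round(M,3))
w=camera('wrist'); print(M.T@(np.array(w['position'])-s['position']), np.round(M.T@Rm(w['orientation']),3))
```

```text
0.3 [42, 3, 4, 3, 4, 3, 5, 4, 3, 5, 4, 4, 3]
0.35 [47, 11, 5, 4, 3, 4, 3, 4, 3, 28, 28, 3, 3]
0.4 [179, 11, 7, 47, 46, 96, 100, 91, 77, 27, 28, 44, 46]
0.45 [200, 11, 11, 78, 73, 99, 135, 131, 80, 27, 27, 62, 198]
0.5 [197, 6, 12, 54, 302, 110, 131, 133, 79, 30, 28, 235, 209]
0.55 [219, 228, 534, 627, 535, 98, 98, 201, 96, 52, 15, 239, 230]
0.6 [217, 387, 571, 627, 575, 225, 100, 202, 188, 30, 105, 229, 231]
0.65 [7, 398, 576, 643, 497, 462, 105, 216, 238, 238, 290, 384, 17]
0.7 [2, 398, 456, 623, 587, 539, 88, 582, 589, 576, 559, 26, 4]
0.75 [0, 365, 386, 547, 546, 522, 227, 547, 0, 0, 4, 4, 5]
0.8 [0, 0, 366, 489, 489, 475, 226, 485, 0, 0, 0, 3, 28]
[[-0.     0.365 -0.931]
 [ 0.001 -0.931 -0.365]
 [-1.    -0.001  0.   ]]
[-0.16285882  0.00037654 -0.08183439] [[-0.    -0.29   0.957]
 [ 1.    -0.    -0.   ]
 [ 0.     0.957  0.29 ]]
```

Run:
```python
from h import *
c=dict(np.load('top0.npz')); P=pts(c); Z=P[...,2]
for (x0,x1,y0,y1) in [(.4,.62,-.0,.32),(.54,.66,-.3,0.0)]:
    m=(Z>.1)&(Z<.95)&(P[...,0]>x0)&(P[...,0]<x1)&(P[...,1]>y0)&(P[...,1]<y1)
    for yy in np.arange(y1-.02,y0-.001,-.02):
        k=m&(P[...,1]>=yy)&(P[...,1]<yy+.02)
        if k.any():
            q=P[k]; i=np.argmin(q[:,0]); print(round(yy,2),k.sum(),'minx',np.round(q[i],3),'minz',np.round(q[:,2].min(),3))
im=c['img']; cv2.imwrite('pics/top0y.png',cv2.resize(im[140:270,100:320],None,fx=3.6,fy=3.6,interpolation=cv2.INTER_CUBIC)[:,:,::-1])
```

```text
0.3 351 minx [0.569 0.302 0.358] minz 0.101
0.28 410 minx [0.567 0.283 0.362] minz 0.103
0.26 475 minx [0.566 0.272 0.36 ] minz 0.102
0.24 684 minx [0.567 0.259 0.36 ] minz 0.103
0.22 577 minx [0.572 0.239 0.356] minz 0.173
0.2 631 minx [0.572 0.2   0.461] minz 0.338
0.18 805 minx [0.563 0.181 0.425] minz 0.101
0.16 556 minx [0.556 0.16  0.369] minz 0.327
0.14 820 minx [0.545 0.14  0.257] minz 0.227
0.12 611 minx [0.527 0.127 0.104] minz 0.104
0.1 125 minx [0.563 0.119 0.15 ] minz 0.102
0.08 12 minx [0.603 0.099 0.138] minz 0.104
-0.0 15 minx [0.508 0.004 0.109] minz 0.101
-0.02 12 minx [ 0.542 -0.002  0.102] minz 0.1
-0.04 7 minx [ 0.65  -0.022  0.1  ] minz 0.1
-0.08 6 minx [ 0.54  -0.075  0.1  ] minz 0.1
-0.1 1 minx [ 0.543 -0.083  0.1  ] minz 0.1
-0.16 7 minx [ 0.541 -0.156  0.101] minz 0.1
-0.18 52 minx [ 0.543 -0.167  0.1  ] minz 0.1
-0.2 65 minx [ 0.603 -0.182  0.201] minz 0.169
-0.22 52 minx [ 0.61  -0.219  0.111] minz 0.111
-0.24 10 minx [ 0.607 -0.226  0.101] minz 0.101
-0.26 39 minx [ 0.657 -0.247  0.128] minz 0.122
```

View pics/top0y.png

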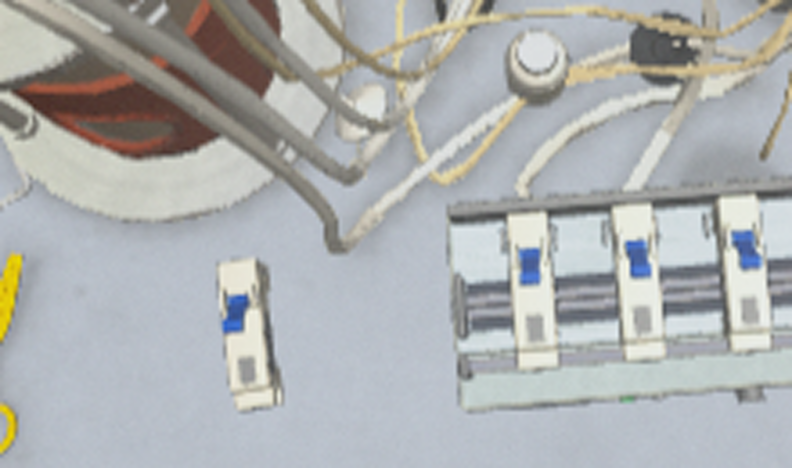

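>>> servo_tool(rows=[{"wx": 0.107,"x": -2.6},{"wx": 0.107,"x": -2.6},{"wx": 0.107,"x": -2.6}])

```text
validation failed for argument at $.ro...
```

```bash
cat >> h.py <<'E'
def d(target):
    s=manip.sense(); M=Rm(s['ee_rot']); print('t',s['t'],'pos',np.round(s['position'],4),'tool delta cm',np.round(M.T@(np.array(target)-s['position'])*100,2)); print(np.round(M,3).tolist()); print('q',np.round(s['q'],2),'F',np.round(s['wrist_force'],1),'gap',s['finger_gap'])
E
python3 -c "
from h import *
d([.44,-.083,.30])"
```

```text
t 0.25 pos [ 0.2281 -0.5817  0.2222] tool delta cm [ -7.76 -38.69 -37.93]
[[-0.0, 0.365, -0.931], [0.001, -0.931, -0.365], [-1.0, -0.001, -0.0]]
q [ 1.17  0.33 -0.06  1.46  0.02  1.35 -0.09] F [-0.1  0.2  1.1] gap 0.08690221640665265
```

>>> servo_tool(rows=[{"x": -2.6,"y": 0,"z": 0,"wx": 0.107,"wy": 0,"wz": 0,"hand": 1},{"x": -2.6,"y": 0,"z": 0,"wx": 0.107,"wy": 0,"wz": 0,"hand": 1},{"x": -2.6,"y": 0,"z": 0,"wx": 0.107,"wy": 0,"wz": 0,"hand": 1}])

```text
t: 0.55
position: [0.2281, -0.5817, 0.3013]
ee_rot: [2.197, 0.054, -2.197]
wrist_force: [0.9, -0.5, -0.5]
finger_gap: 0.087
```

```bash
python3 -c "
from h import *
d([.44,-.083,.30])"
```

```text
t 0.55 pos [ 0.2281 -0.5817  0.3013] tool delta cm [  0.15 -48.79 -23.57]
[[-0.0, 0.048, -0.999], [0.0, -0.999, -0.048], [-1.0, -0.0, 0.0]]
q [ 1.14  0.3  -0.02  1.33  0.01  1.5  -0.4 ] F [ 0.9 -0.5 -0.5] gap 0.086960436637483
```

>>> servo_tool(rows=[{"x": 0,"y": -4.07,"z": -1.96,"wx": 0,"wy": 0,"wz": 0,"hand": 0.5},{"x": 0,"y": -4.07,"z": -1.96,"wx": 0,"wy": 0,"wz": 0,"hand": 0.5},{"x": 0,"y": -4.07,"z": -1.96,"wx": 0,"wy": 0,"wz": 0,"hand": 0.5},{"x": 0,"y": -4.07,"z": -1.96,"wx": 0,"wy": 0,"wz": 0,"hand": 0.5},{"x": 0,"y": -4.07,"z": -1.96,"wx": 0,"wy": 0,"wz": 0,"hand": 0.5},{"x": 0,"y": -4.07,"z": -1.96,"wx": 0,"wy": 0,"wz": 0,"hand": 0.5},{"x": 0,"y": -4.07,"z": -1.96,"wx": 0,"wy": 0,"wz": 0,"hand": 0.5},{"x": 0,"y": -4.07,"z": -1.96,"wx": 0,"wy": 0,"wz": 0,"hand": 0.5},{"x": 0,"y": -4.07,"z": -1.96,"wx": 0,"wy": 0,"wz": 0,"hand": 0.5},{"x": 0,"y": -4.07,"z": -1.96,"wx": 0,"wy": 0,"wz": 0,"hand": 0.5},{"x": 0,"y": -4.07,"z": -1.96,"wx": 0,"wy": 0,"wz": 0,"hand": 0.5},{"x": 0,"y": -4.07,"z": -1.96,"wx": 0,"wy": 0,"wz": 0,"hand": 0.5}])

```text
t: 1.75
position: [0.4376, -0.0799, 0.3008]
ee_rot: [2.195, 0.057, -2.194]
wrist_force: [1.2, -0.8, 0.6]
finger_gap: 0.0434
```

```bash
python3 -c "
from h import *
d([.44,-.083,.30])
c=camera('wrist'); save(c,'w1'); np.savez('w1.npz',**{k:np.array(v) for k,v in c.items()})
print(c['position'])"
```

```text
t 1.75 pos [ 0.4376 -0.0799  0.3008] tool delta cm [ 0.08  0.32 -0.22]
[[0.001, 0.053, -0.999], [-0.001, -0.999, -0.053], [-1.0, 0.001, -0.001]]
q [ 0.66 -0.08 -0.54  1.75 -0.04  1.46 -1.39] F [ 1.2 -0.8  0.6] gap 0.043429774868322835
[ 0.51924054 -0.07520162  0.46363367]
```

View pics/w1.png

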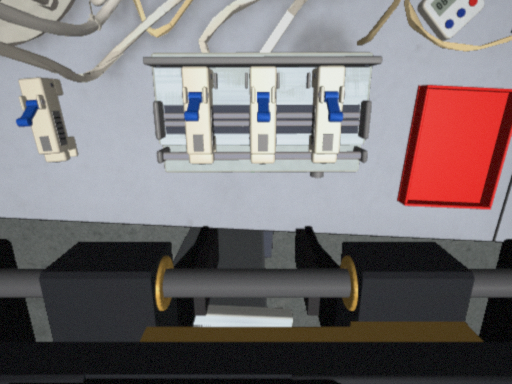

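The wrist view shows the pump between (145,50) and (380,175). Its levers are at (196,105), (264,105) and (334,105), with the spare at (45,120) and the tray at (460,148). Next come fine measurements.

Run:
```python
from h import *
c=dict(np.load('w1.npz')); P=pts(c); Z=P[...,2]
cv2.imwrite('pics/w1z.png',cv2.resize(c['img'][40:185,140:385],None,fx=3.2,fy=3.2,interpolation=cv2.INTER_CUBIC)[:,:,::-1])
cv2.imwrite('pics/w1s.png',cv2.resize(c['img'][60:180,0:110],None,fx=5,fy=5,interpolation=cv2.INTER_CUBIC)[:,:,::-1])
def clip(m,u0,u1,v0,v1):
    o=np.zeros(m.shape,np.uint8);o[v0:v1,u0:u1]=(m[v0:v1,u0:u1]>0);return o
print('bench',np.median(Z[185:205,150:350]),'deck',np.median(Z[85:105,225:240]),'front',np.median(Z[163:168,225:240]))
for k,(a,b) in enumerate([(178,222),(246,285),(310,352)]):
    m=clip((Z>.092)&(Z<.106),a,b,76,165)
    pp=P[m>0]; pp=pp[(pp[:,0]<.535)]
    print('top',k,np.round(np.median(pp,0),4))
    # edges rows 120-132 left/right
    L=[];Rr=[]
    for v in list(range(78,90))+list(range(118,145)):
        us=np.where(m[v])[0]
        if len(us)>12: L.append(onplane(c,(us.min()-.5,v),.099)[0]);Rr.append(onplane(c,(us.max()+.5,v),.099)[0])
    L=np.array(L);Rr=np.array(Rr)
    pl=np.polyfit(L[:,0],L[:,1],1);pr=np.polyfit(Rr[:,0],Rr[:,1],1)
    print(' L',pl,'R',pr,'width at .48',np.polyval(pl,.48)-np.polyval(pr,.48),'mid',(np.polyval(pl,.48)+np.polyval(pr,.48))/2)
hsv=cv2.cvtColor(c['img'],cv2.COLOR_RGB2HSV)
blue=cv2.inRange(hsv,(100,140,40),(130,255,255))
n,l,st,ce=cv2.connectedComponentsWithStats(blue)
for i in range(1,n):
    if st[i,4]>30:
        q=P[l==i]; h=q[q[:,2]>np.percentile(q[:,2],70)]; print('blue',st[i],np.round(np.median(q,0),4),'upper',np.round(np.median(h,0),4))
```

```text
bench 0.0003946479866637209 deck 0.055772729794887926 front 0.040975813159215946
top 0 [ 0.4856 -0.0129  0.0997]
 L [ 0.04970541 -0.02062674] R [ 0.06720144 -0.05905279] width at .48 0.03002795801292463 mid -0.01178212008087867
top 1 [ 0.4876 -0.084   0.0997]
 L [ 0.04225356 -0.08977609] R [ 0.06099934 -0.12973821] width at .48 0.03096414775956287 mid -0.08497645518003138
top 2 [ 0.4897 -0.1552  0.0998]
 L [ 0.04254073 -0.16356693] R [ 0.06042455 -0.20180815] width at .48 0.029656982453801717 mid -0.157975876578311
blue [458   9   7   8  41] [ 0.6365 -0.33    0.0166] upper [ 0.6346 -0.3301  0.0175]
blue [446  20   7   8  41] [ 0.6225 -0.3175  0.0162] upper [ 0.6222 -0.3176  0.0173]
blue [184  93  17  27 313] [ 0.5068 -0.009   0.1205] upper [ 0.4977 -0.0095  0.1339]
blue [258  93  12  28 295] [ 0.51   -0.0832  0.1194] upper [ 0.5007 -0.0836  0.1327]
blue [325  92  18  29 345] [ 0.5145 -0.1572  0.1195] upper [ 0.5048 -0.1581  0.1326]
blue [ 16 101  22  25 289] [0.485  0.2058 0.0648] upper [0.4763 0.2042 0.077 ]
```

View pics/w1z.png

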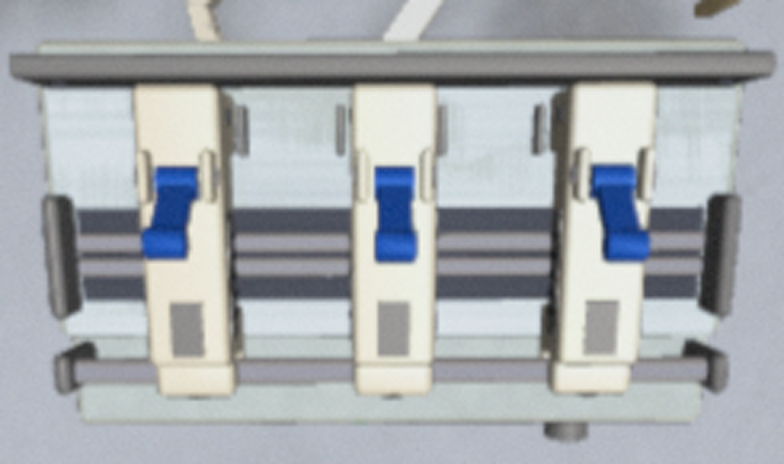

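View pics/w1s.png

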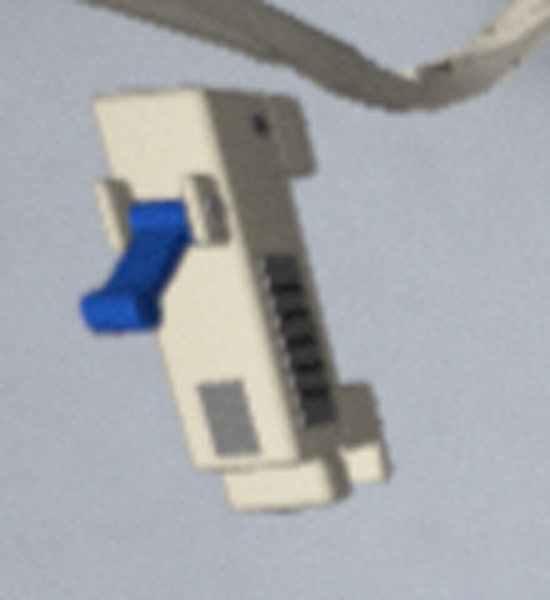

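Run:
```python
from h import *
c=dict(np.load('w1.npz')); P=pts(c); Z=P[...,2]
g=cv2.cvtColor(c['img'],cv2.COLOR_RGB2GRAY).astype(int)
for u in (225,235,292,300): print(u,'rows58-72',g[56:74,u], 'rows 146-174',g[146:176,u])
f=lambda u,v,z: np.round(onplane(c,(u,v),z)[0],4)
# cassette rail end edge at z .099 : first row Z>.096 in col center
for u in (200,264,328):
    print(u,'Z',np.round(Z[54:74,u]*1000).astype(int)); print('low',np.round(Z[146:174,u]*1000).astype(int)); print(g[56:74,u],g[146:174,u])
```

```text
225 rows58-72 [169 126 134 139 141 141 134 106  68  46  65 138 195 200 200 202 204 206] rows 146-174 [201 198 198 199 199 174 134 143 157 160 161 157 155 150 175 199 202 202
 202 205 200 203 198 198 194 168 157 176 182 182]
235 rows58-72 [168 125 132 142 140 142 132 104  62  43  63 135 194 201 198 202 203 205] rows 146-174 [197 200 200 200 197 172 134 145 158 158 160 161 153 151 171 198 198 197
 198 200 199 202 201 200 196 177 174 184 185 185]
292 rows58-72 [145 126 135 143 145 147 132  98  55  46  65 149 212 215 219 217 216 213] rows 146-174 [199 202 203 203 199 170 127 149 158 161 158 157 151 166 196 201 199 200
 197 198 199 197 196 197 188 166 156 185 186 187]
300 rows58-72 [142 127 135 141 147 146 135  96  57  49  78 159 209 216 217 215 215 215] rows 146-174 [196 199 202 200 199 173 130 143 160 159 159 159 159 171 194 198 194 197
 198 198 195 197 198 195 190 165 157 185 187 187]
200 Z [ 54  54  57  95  96  97  95  96  95  95  94  87  76  98  99  99  99 100
 101 101]
low [100 100 101 101 101 100 100 100  99  90  90  91  89  89  89  89 464  89
  87  41  41  42  40  42  41  40  38  
[... 286 characters left out ...]
[102  99  99 101 100 100  99  99  98  91  89  89  90  90  90  88  89  89
  88  40  43  41  40  42  41  39   2   2]
[144 124 133 140 144 147 133 105  59  66 132 198 224 235 234 234 236 236] [152 154 150 153 157 197 221 204 210 234 235 233 233 231 231 222 197 154
 157 194 197 199 200 197 191 170 162 182]
328 Z [ 54  57  56  94  96  96  97  96  96  96  94  83  99 100 101 100  99 102
 100 100]
low [100 100 100 100 100 101  99  99  90  89  88  90  88  91  89  91  90  87
  41  41  42  40  40  41  40  40   0   3]
[139 122 138 144 147 148 133  98  61 105 167 214 231 235 235 235 235 234] [155 158 157 158 182 214 220 200 216 234 236 235 235 233 230 222 194 182
 198 197 197 196 197 195 188 171 168 187]
```

Run:
```python
from h import *
c=dict(np.load('w1.npz'))
f=lambda u,v,z: np.round(onplane(c,(u,v),z)[0],4)
print('rail',f(230,64.7,.095),f(296,64.7,.095),'cass end',f(200,66.6,.099),f(264,66.3,.099),f(328,65.6,.099))
print('rod',f(230,155.6,.069),f(296,155.2,.069),'front',f(230,171,.040),f(296,170.5,.040))
print('upperlip',f(200,154.6,.099),f(264,154.6,.099),f(328,153.6,.099), 'hookend',f(200,163,.087),f(264,162.5,.087),f(328,162,.087))
# expected with origin o, yaw 3
```

```text
rail [ 0.552 -0.045  0.095] [ 0.5558 -0.1172  0.095 ] cass end [ 0.5481 -0.0128  0.099 ] [ 0.552  -0.0822  0.099 ] [ 0.5563 -0.1515  0.099 ]
rod [ 0.4468 -0.0458  0.069 ] [ 0.4517 -0.1297  0.069 ] front [ 0.4199 -0.0443  0.04  ] [ 0.4254 -0.1356  0.04  ]
upperlip [ 0.4516 -0.0128  0.099 ] [ 0.4556 -0.0879  0.099 ] [ 0.4606 -0.1629  0.099 ] hookend [ 0.4391 -0.0108  0.087 ] [ 0.4437 -0.0889  0.087 ] [ 0.4484 -0.167   0.087 ]
```

>>> servo_tool(rows=[{"x": 3.75,"y": -1.7,"z": -1.5,"wx": 0,"wy": 0,"wz": 0,"hand": 0.5},{"x": 3.75,"y": -1.7,"z": -1.5,"wx": 0,"wy": 0,"wz": 0,"hand": 0.5},{"x": 3.75,"y": -1.7,"z": -1.5,"wx": 0,"wy": 0,"wz": 0,"hand": 0.5},{"x": 3.75,"y": -1.7,"z": -1.5,"wx": 0,"wy": 0,"wz": 0,"hand": 0.5},{"x": 0,"y": 0,"z": 0,"wx": 0,"wy": 0,"wz": 0,"hand": 0.5}], force=6)

```text
t: 2.3
position: [0.4917, -0.008, 0.1459]
ee_rot: [2.187, 0.065, -2.202]
wrist_force: [-1.5, -0.2, 0.4]
finger_gap: 0.0435
```

```bash
python3 -c "
from h import *
d([.4953,-.0086,.119])"
```

```text
t 2.3 pos [ 0.4917 -0.008   0.1459] tool delta cm [ 2.69  0.08 -0.37]
[[-0.007, 0.056, -0.998], [0.003, -0.998, -0.056], [-1.0, -0.003, 0.007]]
q [ 0.53  0.16 -0.65  1.87  0.1   1.15 -1.67] F [-1.5 -0.2  0.4] gap 0.04349418325751724
```

>>> servo_tool(rows=[{"x": 1.35,"y": 0.1,"z": -0.2,"wx": 0,"wy": 0,"wz": 0,"hand": 0.5},{"x": 1.35,"y": 0,"z": -0.17,"wx": 0,"wy": 0,"wz": 0,"hand": 0.5},{"x": 0,"y": 0,"z": 0,"wx": 0,"wy": 0,"wz": 0,"hand": 0.3}], force=6)

```text
t: 2.6
position: [0.4968, -0.0125, 0.1225]
ee_rot: [2.194, 0.056, -2.197]
wrist_force: [0.2, -1.0, 0.8]
finger_gap: 0.041
```

```bash
python3 -c "
from h import *
d([.4953,-.0086,.119])
c=camera('wrist'); save(c,'w2')"
```

```text
t 2.6 pos [ 0.4968 -0.0125  0.1225] tool delta cm [ 0.35 -0.4   0.13]
[[-0.001, 0.051, -0.999], [-0.0, -0.999, -0.051], [-1.0, 0.0, 0.001]]
q [ 0.52  0.19 -0.64  1.89  0.13  1.1  -1.69] F [ 0.2 -1.   0.8] gap 0.04095983986964388
```

View pics/w2.png

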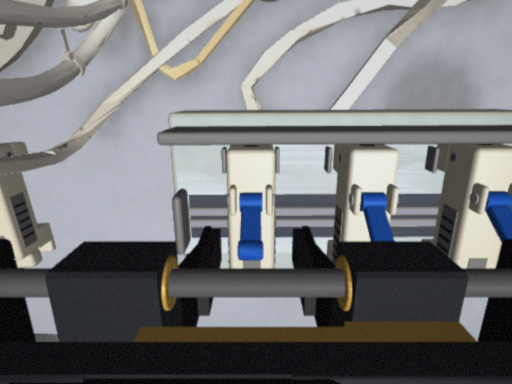

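The wrist view shows lever 1's thumb bar at about (251,250), between the fingers at 210 and 305. I'll let the arm settle and read the pose again.

>>> servo_tool(rows=[{"x": 0,"y": 0,"z": 0,"wx": 0,"wy": 0,"wz": 0,"hand": 0.3},{"x": 0,"y": 0,"z": 0,"wx": 0,"wy": 0,"wz": 0,"hand": 0.3}], force=6)

```text
t: 2.85
position: [0.4978, -0.0118, 0.1244]
ee_rot: [2.196, 0.057, -2.193]
wrist_force: [0.5, 0.4, -0.0]
finger_gap: 0.0283
```

```bash
python3 -c "
from h import *
d([.4953,-.0086,.119])"
```

```text
t 2.85 pos [ 0.4978 -0.0118  0.1244] tool delta cm [ 0.54 -0.33  0.24]
[[0.001, 0.052, -0.999], [-0.001, -0.999, -0.052], [-1.0, 0.001, -0.001]]
q [ 0.52  0.19 -0.64  1.89  0.13  1.1  -1.69] F [ 0.5  0.4 -0. ] gap 0.02828756268010203
```

>>> servo_tool(rows=[{"x": 0.5,"y": -0.3,"z": 0.2,"wx": 0,"wy": 0,"wz": 0,"hand": 0.3},{"x": 0,"y": 0,"z": 0,"wx": 0,"wy": 0,"wz": 0,"hand": 0},{"x": 0,"y": 0,"z": 0,"wx": 0,"wy": 0,"wz": 0,"hand": 0},{"x": 0,"y": 0,"z": 0,"wx": 0,"wy": 0,"wz": 0,"hand": 0},{"x": 0,"y": 0,"z": 0,"wx": 0,"wy": 0,"wz": 0,"hand": 0}], force=6)

```text
t: 3.35
position: [0.4952, -0.0087, 0.1186]
ee_rot: [2.195, 0.058, -2.195]
wrist_force: [-0.5, -0.6, -0.2]
finger_gap: 0.0139
```

```bash
python3 -c "
from h import *
d([.4953,-.0086,.119])
c=camera('wrist'); save(c,'w3')"
```

```text
t 3.35 pos [ 0.4952 -0.0087  0.1186] tool delta cm [-0.04 -0.01 -0.01]
[[-0.0, 0.053, -0.999], [-0.0, -0.999, -0.053], [-1.0, 0.0, 0.0]]
q [ 0.52  0.19 -0.64  1.9   0.13  1.09 -1.7 ] F [-0.5 -0.6 -0.2] gap 0.013902817823737488
```

View pics/w3.png

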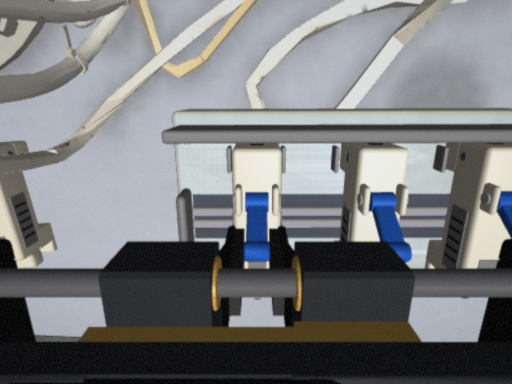

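The gap reads 13.9 mm, so the thumb bar is gripped; it shows at (257,250). Next I swing the first half of the arc.

>>> servo_tool(rows=[{"x": -0.35,"y": 0,"z": -0.67,"wx": 0,"wy": 0,"wz": 0,"hand": 0},{"x": -0.27,"y": 0,"z": -0.8,"wx": 0,"wy": 0,"wz": 0,"hand": 0},{"x": -0.08,"y": 0,"z": -0.78,"wx": 0,"wy": 0,"wz": 0,"hand": 0},{"x": 0,"y": 0,"z": 0,"wx": 0,"wy": 0,"wz": 0,"hand": 0}], force=6)

```text
t: 3.8
position: [0.5193, -0.0073, 0.126]
ee_rot: [2.197, 0.058, -2.193]
wrist_force: [0.1, -1.7, 3.2]
finger_gap: 0.0137
```

```bash
python3 -c "
from h import *
d([.4953,-.0086,.119])
c=camera('wrist'); save(c,'w4')"
```

```text
t 3.8 pos [ 0.5193 -0.0073  0.126 ] tool delta cm [0.69 0.01 2.41]
[[0.002, 0.053, -0.999], [0.0, -0.999, -0.053], [-1.0, -0.0, -0.002]]
q [ 0.5   0.24 -0.64  1.83  0.16  1.12 -1.71] F [ 0.1 -1.7  3.2] gap 0.013655663098181389
```

View pics/w4.png

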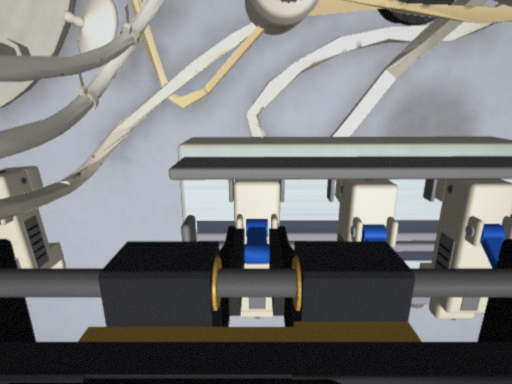

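The lever is upright at (257,240) and moves with the fingers, so it isn't stuck so far. Next is the second half.

>>> servo_tool(rows=[{"x": 0.08,"y": 0,"z": -0.78,"wx": 0,"wy": 0,"wz": 0,"hand": 0},{"x": 0.27,"y": 0,"z": -0.8,"wx": 0,"wy": 0,"wz": 0,"hand": 0},{"x": 0.42,"y": 0,"z": -0.7,"wx": 0,"wy": 0,"wz": 0,"hand": 0},{"x": 0.32,"y": 0,"z": -0.37,"wx": 0,"wy": 0,"wz": 0,"hand": 0},{"x": 0,"y": 0,"z": 0,"wx": 0,"wy": 0,"wz": 0,"hand": 0},{"x": 0,"y": 0,"z": 0,"wx": 0,"wy": 0,"wz": 0,"hand": 0}], force=6)

```text
t: 4.45
position: [0.5445, -0.0058, 0.1143]
ee_rot: [2.195, 0.059, -2.195]
wrist_force: [2.4, -0.1, -0.5]
finger_gap: 0.0137
```

```bash
python3 -c "
from h import *
d([.4953,-.0086,.119])
c=camera('wrist'); save(c,'w5')
c=camera('side'); cv2.imwrite('pics/s5.png',cv2.resize(c['img'][170:250,220:320],None,fx=6,fy=6)[:,:,::-1])"
```

```text
t 4.45 pos [ 0.5445 -0.0058  0.1143] tool delta cm [-0.48  0.02  4.93]
[[0.0, 0.053, -0.999], [0.0, -0.999, -0.053], [-1.0, -0.0, -0.0]]
q [ 0.47  0.31 -0.63  1.78  0.2   1.12 -1.74] F [ 2.4 -0.1 -0.5] gap 0.013702009010082783
```

View pics/w5.png

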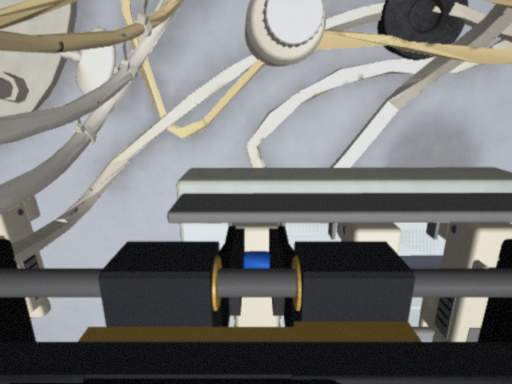

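View pics/s5.png

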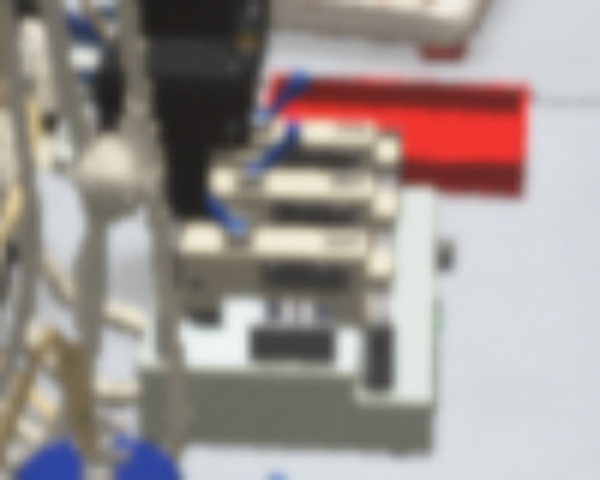

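Side view: lever 1 now leans away (base at (238,232), end at (212,200) in the crop), mirroring the other two. So it swings the full way. Now I swing it back with a little overshoot.

>>> servo_tool(rows=[{"x": -0.32,"y": 0,"z": 0.37,"wx": 0,"wy": 0,"wz": 0,"hand": 0},{"x": -0.42,"y": 0,"z": 0.7,"wx": 0,"wy": 0,"wz": 0,"hand": 0},{"x": -0.27,"y": 0,"z": 0.8,"wx": 0,"wy": 0,"wz": 0,"hand": 0},{"x": -0.08,"y": 0,"z": 0.78,"wx": 0,"wy": 0,"wz": 0,"hand": 0},{"x": 0.08,"y": 0,"z": 0.78,"wx": 0,"wy": 0,"wz": 0,"hand": 0},{"x": 0.27,"y": 0,"z": 0.8,"wx": 0,"wy": 0,"wz": 0,"hand": 0},{"x": 0.4,"y": 0,"z": 0.67,"wx": 0,"wy": 0,"wz": 0,"hand": 0},{"x": 0.2,"y": 0,"z": 0.3,"wx": 0,"wy": 0,"wz": 0,"hand": 0},{"x": 0,"y": 0,"z": 0,"wx": 0,"wy": 0,"wz": 0,"hand": 0},{"x": 0,"y": 0,"z": 0,"wx": 0,"wy": 0,"wz": 0,"hand": 0.4},{"x": 0,"y": 0,"z": 0,"wx": 0,"wy": 0,"wz": 0,"hand": 0.4},{"x": -2,"y": 0,"z": 0,"wx": 0,"wy": 0,"wz": 0,"hand": 0.4}], force=6)

```text
t: 5.75
position: [0.4908, -0.0088, 0.1342]
ee_rot: [2.19, 0.059, -2.2]
wrist_force: [-0.4, -0.3, 0.0]
finger_gap: 0.0297
```

```bash
cat >> h.py <<'E'
def side(n):
    c=camera('side'); cv2.imwrite('pics/%s.png'%n,cv2.resize(c['img'][170:250,220:320],None,fx=6,fy=6)[:,:,::-1])
E
python3 -c "
from h import *
d([.4994,-.0835,.150])
side('s6')"
```

```text
t 5.75 pos [ 0.4908 -0.0088  0.1342] tool delta cm [-1.58  7.51 -0.46]
[[-0.004, 0.053, -0.999], [0.001, -0.999, -0.053], [-1.0, -0.001, 0.004]]
q [ 0.53  0.17 -0.65  1.89  0.11  1.13 -1.68] F [-0.4 -0.3  0. ] gap 0.029719076912041297
```

View pics/s6.png

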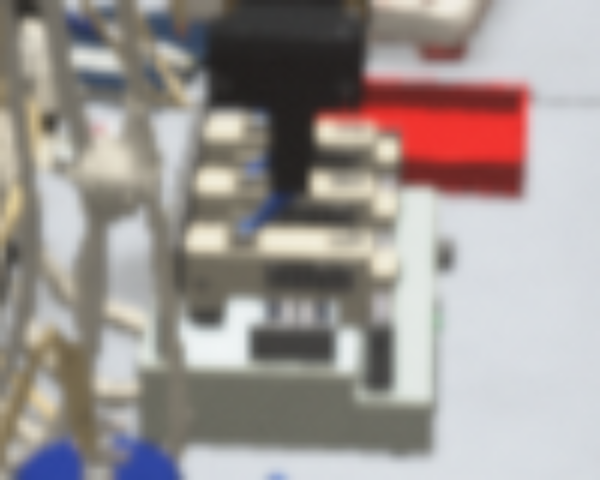

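Lever 1 is back towards the robot, leaning right to (290,200) in the crop. On to the middle lever.

>>> servo_tool(rows=[{"x": -1.5,"y": 0,"z": 0,"wx": 0,"wy": 0,"wz": 0,"hand": 0.4},{"x": 0,"y": 2.5,"z": -0.15,"wx": 0,"wy": 0,"wz": 0,"hand": 0.4},{"x": 0,"y": 2.5,"z": -0.15,"wx": 0,"wy": 0,"wz": 0,"hand": 0.4},{"x": 0,"y": 2.5,"z": -0.16,"wx": 0,"wy": 0,"wz": 0,"hand": 0.4},{"x": 0,"y": 0,"z": 0,"wx": 0,"wy": 0,"wz": 0,"hand": 0.4},{"x": 1.5,"y": 0,"z": 0,"wx": 0,"wy": 0,"wz": 0,"hand": 0.4},{"x": 1,"y": 0,"z": 0,"wx": 0,"wy": 0,"wz": 0,"hand": 0.4},{"x": 0,"y": 0,"z": 0,"wx": 0,"wy": 0,"wz": 0,"hand": 0.4},{"x": 0,"y": 0,"z": 0,"wx": 0,"wy": 0,"wz": 0,"hand": 0.3}], force=6)

```text
t: 6.7
position: [0.5008, -0.0829, 0.1261]
ee_rot: [2.194, 0.059, -2.195]
wrist_force: [0.5, 0.0, 0.1]
finger_gap: 0.0318
```

```bash
python3 -c "
from h import *
d([.4994,-.0835,.119])
"
```

```text
t 6.7 pos [ 0.5008 -0.0829  0.1261] tool delta cm [0.71 0.06 0.15]
[[-0.0, 0.054, -0.999], [0.0, -0.999, -0.054], [-1.0, -0.0, 0.0]]
q [ 0.61  0.2  -0.59  1.86  0.13  1.11 -1.54] F [0.5 0.  0.1] gap 0.03179947801445865
```

Adjust, close, then swing the first half.

>>> servo_tool(rows=[{"x": 0.7,"y": 0.06,"z": 0.15,"wx": 0,"wy": 0,"wz": 0,"hand": 0.3},{"x": 0,"y": 0,"z": 0,"wx": 0,"wy": 0,"wz": 0,"hand": 0},{"x": 0,"y": 0,"z": 0,"wx": 0,"wy": 0,"wz": 0,"hand": 0},{"x": 0,"y": 0,"z": 0,"wx": 0,"wy": 0,"wz": 0,"hand": 0},{"x": 0,"y": 0,"z": 0,"wx": 0,"wy": 0,"wz": 0,"hand": 0}], force=6)

```text
t: 7.2
position: [0.4994, -0.084, 0.1192]
ee_rot: [2.195, 0.058, -2.194]
wrist_force: [-0.6, 0.0, -0.5]
finger_gap: 0.0135
```

>>> servo_tool(rows=[{"x": -0.35,"y": 0,"z": -0.67,"wx": 0,"wy": 0,"wz": 0,"hand": 0},{"x": -0.27,"y": 0,"z": -0.8,"wx": 0,"wy": 0,"wz": 0,"hand": 0},{"x": -0.08,"y": 0,"z": -0.78,"wx": 0,"wy": 0,"wz": 0,"hand": 0},{"x": 0,"y": 0,"z": 0,"wx": 0,"wy": 0,"wz": 0,"hand": 0}], force=6)

```text
t: 7.6
position: [0.5236, -0.0828, 0.1267]
ee_rot: [2.197, 0.058, -2.192]
wrist_force: [-0.1, -0.6, 4.7]
finger_gap: 0.014
```

```bash
python3 -c "
from h import *
d([.4994,-.0835,.119])
c=camera('wrist'); save(c,'w7')
side('s7')
"
```

```text
t 7.6 pos [ 0.5236 -0.0828  0.1267] tool delta cm [ 0.76 -0.06  2.43]
[[0.002, 0.053, -0.999], [0.0, -0.999, -0.053], [-1.0, 0.0, -0.002]]
q [ 0.59  0.25 -0.58  1.81  0.15  1.12 -1.57] F [-0.1 -0.6  4.7] gap 0.014017437151121411
```

View pics/w7.png

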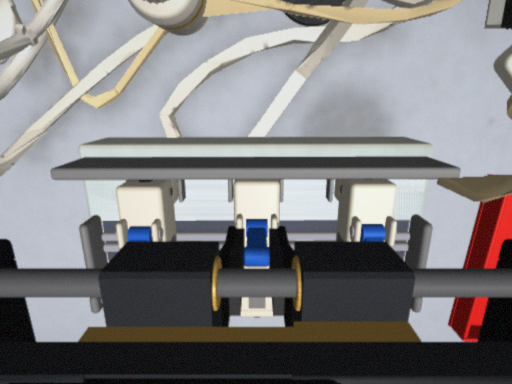

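View pics/s7.png

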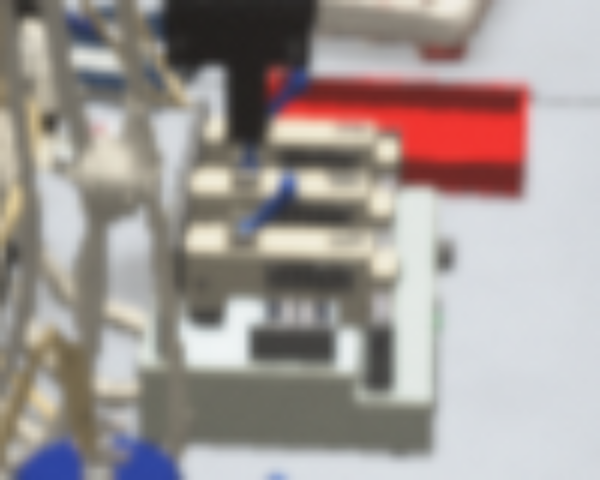

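The middle lever is about upright at (257,243). I continue with the second half.

>>> servo_tool(rows=[{"x": 0.08,"y": 0,"z": -0.78,"wx": 0,"wy": 0,"wz": 0,"hand": 0},{"x": 0.27,"y": 0,"z": -0.8,"wx": 0,"wy": 0,"wz": 0,"hand": 0},{"x": 0.42,"y": 0,"z": -0.7,"wx": 0,"wy": 0,"wz": 0,"hand": 0},{"x": 0.32,"y": 0,"z": -0.37,"wx": 0,"wy": 0,"wz": 0,"hand": 0},{"x": 0,"y": 0,"z": 0,"wx": 0,"wy": 0,"wz": 0,"hand": 0},{"x": 0,"y": 0,"z": 0,"wx": 0,"wy": 0,"wz": 0,"hand": 0}], force=6)

```text
t: 8.3
position: [0.5487, -0.0814, 0.1153]
ee_rot: [2.196, 0.058, -2.194]
wrist_force: [3.1, 0.8, 1.2]
finger_gap: 0.0141
```

```bash
python3 -c "
from h import *
d([.4994,-.0835,.119])
c=camera('wrist'); save(c,'w8')
side('s8')
"
```

```text
t 8.3 pos [ 0.5487 -0.0814  0.1153] tool delta cm [-0.38 -0.05  4.94]
[[0.001, 0.053, -0.999], [0.0, -0.999, -0.053], [-1.0, -0.0, -0.001]]
q [ 0.56  0.32 -0.58  1.76  0.19  1.12 -1.6 ] F [3.1 0.8 1.2] gap 0.014113917539454379
```

View pics/w8.png

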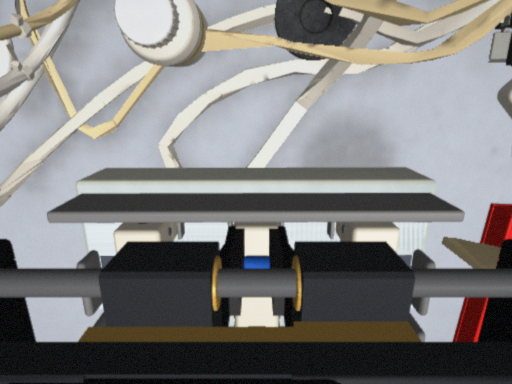

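View pics/s8.png

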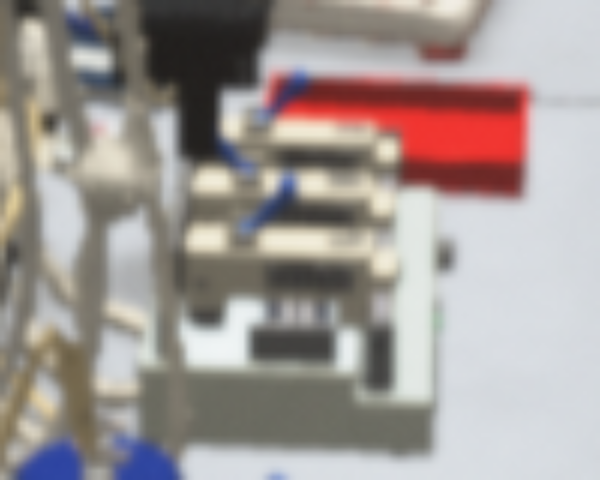

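Side crop: the middle lever leans away, from (250,168) to (222,140), so it swings fully too. I return it.

>>> servo_tool(rows=[{"x": -0.32,"y": 0,"z": 0.37,"wx": 0,"wy": 0,"wz": 0,"hand": 0},{"x": -0.42,"y": 0,"z": 0.7,"wx": 0,"wy": 0,"wz": 0,"hand": 0},{"x": -0.27,"y": 0,"z": 0.8,"wx": 0,"wy": 0,"wz": 0,"hand": 0},{"x": -0.08,"y": 0,"z": 0.78,"wx": 0,"wy": 0,"wz": 0,"hand": 0},{"x": 0.08,"y": 0,"z": 0.78,"wx": 0,"wy": 0,"wz": 0,"hand": 0},{"x": 0.27,"y": 0,"z": 0.8,"wx": 0,"wy": 0,"wz": 0,"hand": 0},{"x": 0.4,"y": 0,"z": 0.67,"wx": 0,"wy": 0,"wz": 0,"hand": 0},{"x": 0.2,"y": 0,"z": 0.3,"wx": 0,"wy": 0,"wz": 0,"hand": 0},{"x": 0,"y": 0,"z": 0,"wx": 0,"wy": 0,"wz": 0,"hand": 0},{"x": 0,"y": 0,"z": 0,"wx": 0,"wy": 0,"wz": 0,"hand": 0.4},{"x": 0,"y": 0,"z": 0,"wx": 0,"wy": 0,"wz": 0,"hand": 0.4},{"x": -2,"y": 0,"z": 0,"wx": 0,"wy": 0,"wz": 0,"hand": 0.4}], force=6)

```text
t: 9.6
position: [0.4948, -0.084, 0.1346]
ee_rot: [2.19, 0.06, -2.2]
wrist_force: [-0.6, -0.1, 1.3]
finger_gap: 0.0299
```

>>> servo_tool(rows=[{"x": -1.5,"y": 0,"z": 0,"wx": 0,"wy": 0,"wz": 0,"hand": 0.4},{"x": 0,"y": 2.5,"z": -0.1,"wx": 0,"wy": 0,"wz": 0,"hand": 0.4},{"x": 0,"y": 2.5,"z": -0.1,"wx": 0,"wy": 0,"wz": 0,"hand": 0.4},{"x": 0,"y": 2.5,"z": -0.1,"wx": 0,"wy": 0,"wz": 0,"hand": 0.4},{"x": 0,"y": 0,"z": 0,"wx": 0,"wy": 0,"wz": 0,"hand": 0.4},{"x": 0,"y": 0,"z": 0,"wx": 0,"wy": 0,"wz": 0,"hand": 0.4}], force=6)

```text
t: 10.2
position: [0.5032, -0.1589, 0.1513]
ee_rot: [2.195, 0.058, -2.196]
wrist_force: [-0.6, 0.5, 0.2]
finger_gap: 0.0346
```

```bash
python3 -c "
from h import *
d([.5035,-.1584,.119])
side('s9')
"
```

```text
t 10.2 pos [ 0.5032 -0.1589  0.1513] tool delta cm [ 3.23 -0.05 -0.03]
[[-0.0, 0.052, -0.999], [0.001, -0.999, -0.052], [-1.0, -0.001, 0.0]]
q [ 0.7   0.22 -0.54  1.79  0.12  1.17 -1.39] F [-0.6  0.5  0.2] gap 0.03456113851262068
```

View pics/s9.png

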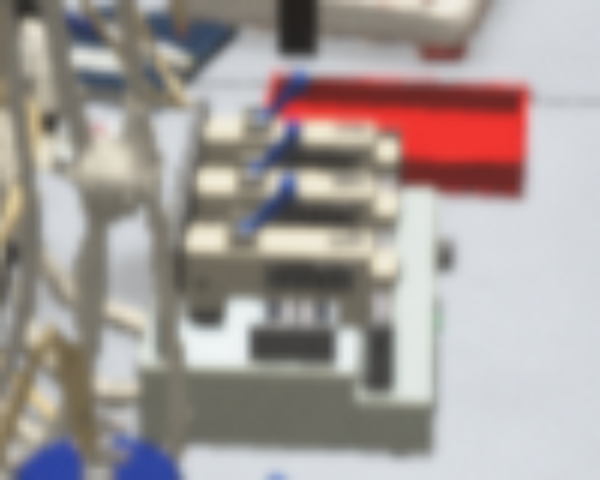

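All three levers lean back towards the robot. Next is the right lever, in small steps.

>>> servo_tool(rows=[{"x": 1.6,"y": 0,"z": 0,"wx": 0,"wy": 0,"wz": 0,"hand": 0.4},{"x": 1.6,"y": -0.05,"z": 0,"wx": 0,"wy": 0,"wz": 0,"hand": 0.4},{"x": 0,"y": 0,"z": 0,"wx": 0,"wy": 0,"wz": 0,"hand": 0.3},{"x": 0,"y": 0,"z": 0,"wx": 0,"wy": 0,"wz": 0,"hand": 0},{"x": 0,"y": 0,"z": 0,"wx": 0,"wy": 0,"wz": 0,"hand": 0},{"x": 0,"y": 0,"z": 0,"wx": 0,"wy": 0,"wz": 0,"hand": 0},{"x": 0,"y": 0,"z": 0,"wx": 0,"wy": 0,"wz": 0,"hand": 0}], force=6)

```text
t: 10.95
position: [0.5038, -0.1587, 0.1203]
ee_rot: [2.196, 0.057, -2.193]
wrist_force: [-0.6, -0.9, 2.8]
finger_gap: 0.0137
```

>>> servo_tool(rows=[{"x": -0.35,"y": 0,"z": -0.67,"wx": 0,"wy": 0,"wz": 0,"hand": 0},{"x": -0.27,"y": 0,"z": -0.8,"wx": 0,"wy": 0,"wz": 0,"hand": 0},{"x": -0.08,"y": 0,"z": -0.78,"wx": 0,"wy": 0,"wz": 0,"hand": 0},{"x": 0,"y": 0,"z": 0,"wx": 0,"wy": 0,"wz": 0,"hand": 0}], force=6)

```text
t: 11.35
position: [0.5275, -0.1572, 0.1272]
ee_rot: [2.197, 0.058, -2.192]
wrist_force: [-0.1, -1.1, 4.8]
finger_gap: 0.0139
```

```bash
python3 -c "
from h import *
d([.5035,-.1584,.119])
c=camera('wrist'); save(c,'w10')
side('s10')
"
```

```text
t 11.35 pos [ 0.5275 -0.1572  0.1272] tool delta cm [ 0.81 -0.01  2.41]
[[0.002, 0.053, -0.999], [-0.0, -0.999, -0.053], [-1.0, 0.0, -0.002]]
q [ 0.67  0.29 -0.53  1.76  0.16  1.14 -1.43] F [-0.1 -1.1  4.8] gap 0.013916735357885885
```

View pics/w10.png

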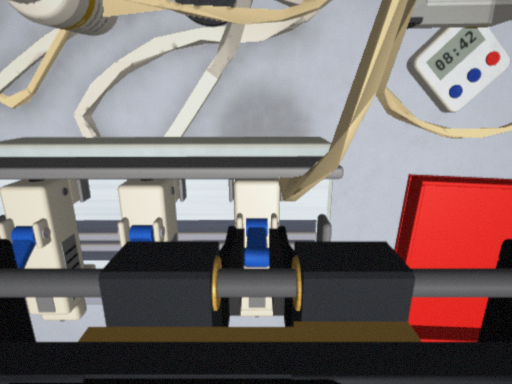

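View pics/s10.png

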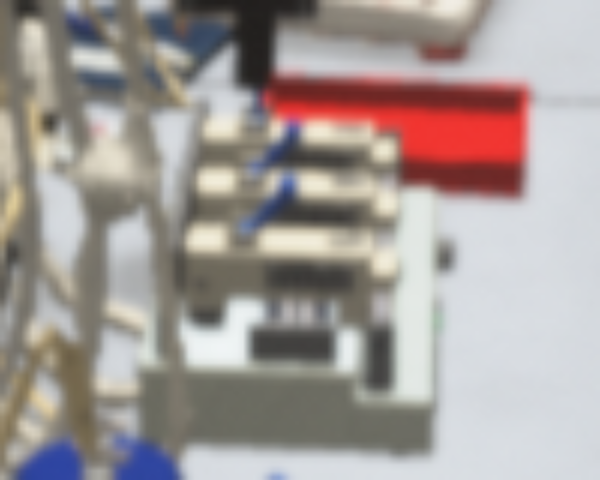

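Here the right lever appears near upright, at (257,243). A beige tube passes at (370,150), so I check its clearance before going further.

```bash
python3 -c "
from h import *
c=camera('wrist'); P=pts(c)
for u,v in [(300,188),(315,180),(330,165),(345,140),(360,110),(370,80),(380,40),(390,10)]:
    q=P[v-1:v+2,u-1:u+2].reshape(-1,3); print((u,v),np.round(np.median(q,0),3))
print(c['position'])
np.savez('w10.npz',**{k:np.array(v) for k,v in c.items()})
hsv=cv2.cvtColor(c['img'],cv2.COLOR_RGB2HSV); b=cv2.inRange(hsv,(100,140,40),(130,255,255))
n,l,st,ce=cv2.connectedComponentsWithStats(b)
for i in range(1,n):
  if st[i,4]>100: q=P[l==i]; print(st[i],np.round(np.percentile(q,[5,50,95],axis=0),4).tolist())
for nm in ['w4','w7','w10']:
    b=cv2.inRange(cv2.cvtColor(cv2.imread('pics/%s.png'%nm),cv2.COLOR_BGR2HSV),(100,140,40),(130,255,255))[:, 230:285]
    print(nm,[int(x) for x in np.where(b.any(1))[0][[0,-1]]], b.any(1).sum())
"
```

```text
(300, 188) [ 0.579 -0.169  0.186]
(315, 180) [ 0.584 -0.173  0.192]
(330, 165) [ 0.59  -0.176  0.199]
(345, 140) [ 0.599 -0.178  0.203]
(360, 110) [ 0.607 -0.18   0.205]
(370, 80) [ 0.614 -0.182  0.203]
(380, 40) [ 0.625 -0.185  0.199]
(390, 10) [ 0.632 -0.187  0.197]
[ 0.608296   -0.15259509  0.29013114]
[468  68  12  13 114] [[0.6326, -0.3337, 0.0153], [0.6366, -0.3297, 0.0165], [0.6403, -0.326, 0.0176]]
[450  85  12  12 106] [[0.6194, -0.3216, 0.0156], [0.6233, -0.3178, 0.0165], [0.6271, -0.314, 0.0175]]
[ 243  219   27   48 1043] [[0.5229, -0.1628, 0.1047], [0.529, -0.1568, 0.1286], [0.5335, -0.1511, 0.1407]]
[129 225  24  17 387] [[0.5177, -0.0896, 0.1022], [0.5219, -0.0832, 0.1063], [0.5256, -0.0766, 0.1087]]
[ 11 226  24  43 725] [[0.5045, -0.0148, 0.1034], [0.513, -0.0103, 0.1088], [0.521, -0.0019, 0.1212]]
w4 [220, 262] 43
w7 [220, 265] 46
w10 [219, 266] 48
```

The tube end hangs at about (0.579, -0.169, 0.186), and the gripper body would reach it during the second half. So I tilt the tool about the bar, with the body going back towards the robot, before continuing.

>>> servo_tool(rows=[{"x": 0,"y": 0,"z": -0.11,"wx": 0,"wy": 0.14,"wz": 0,"hand": 0},{"x": 0,"y": 0,"z": -0.11,"wx": 0,"wy": 0.14,"wz": 0,"hand": 0},{"x": 0,"y": 0,"z": -0.11,"wx": 0,"wy": 0.14,"wz": 0,"hand": 0},{"x": 0,"y": 0,"z": 0,"wx": 0,"wy": 0,"wz": 0,"hand": 0},{"x": 0,"y": 0,"z": 0,"wx": 0,"wy": 0,"wz": 0,"hand": 0}], force=6)

```text
t: 12.0
position: [0.5274, -0.1573, 0.1262]
ee_rot: [2.608, 0.068, -1.699]
wrist_force: [-0.1, -0.5, -2.9]
finger_gap: 0.0139
```

```bash
python3 -c "
from h import *
d([.5035,-.1584,.119])
c=camera('wrist'); save(c,'w11')
side('s11')
"
```

```text
t 12.0 pos [ 0.5274 -0.1573  0.1262] tool delta cm [-0.31 -0.01  2.48]
[[0.404, 0.052, -0.913], [0.021, -0.999, -0.047], [-0.915, -0.0, -0.404]]
q [ 0.87  0.03 -0.57  2.1  -0.21  0.63 -1.08] F [-0.1 -0.5 -2.9] gap 0.01391936606277106
```

View pics/w11.png

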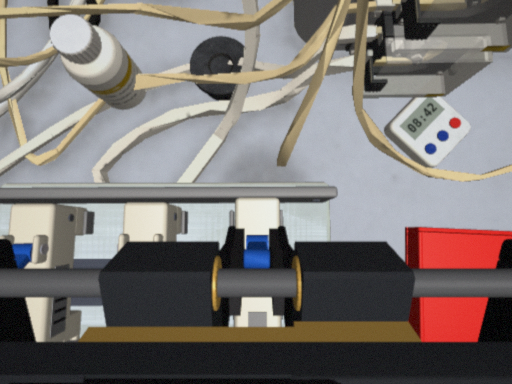

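View pics/s11.png

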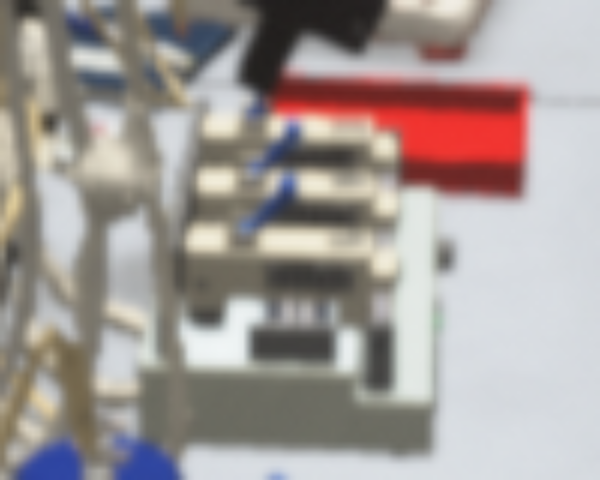

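The tube end (283,165) is now well clear. Continue the swing.

>>> servo_tool(rows=[{"x": 0.2,"y": 0,"z": -0.3,"wx": 0,"wy": 0,"wz": 0,"hand": 0},{"x": 0.39,"y": 0,"z": -0.68,"wx": 0,"wy": 0,"wz": 0,"hand": 0},{"x": 0.57,"y": 0,"z": -0.62,"wx": 0,"wy": 0,"wz": 0,"hand": 0},{"x": 0,"y": 0,"z": 0,"wx": 0,"wy": 0,"wz": 0,"hand": 0},{"x": 0,"y": 0,"z": 0,"wx": 0,"wy": 0,"wz": 0,"hand": 0}], force=6)

```text
t: 12.6
position: [0.5493, -0.1555, 0.1233]
ee_rot: [2.611, 0.071, -1.692]
wrist_force: [0.0, -0.6, 1.3]
finger_gap: 0.0014
```

```bash
python3 -c "
from h import *
d([.5035,-.1584,.119])
c=camera('wrist'); save(c,'w12')
side('s12')
"
```

```text
t 12.6 pos [ 0.5493 -0.1555  0.1233] tool delta cm [-1.48  0.04  4.36]
[[0.408, 0.054, -0.911], [0.022, -0.999, -0.049], [-0.913, -0.0, -0.408]]
q [ 0.84  0.08 -0.58  2.06 -0.15  0.62 -1.13] F [ 0.  -0.6  1.3] gap 0.0013792459630005336
```

View pics/w12.png

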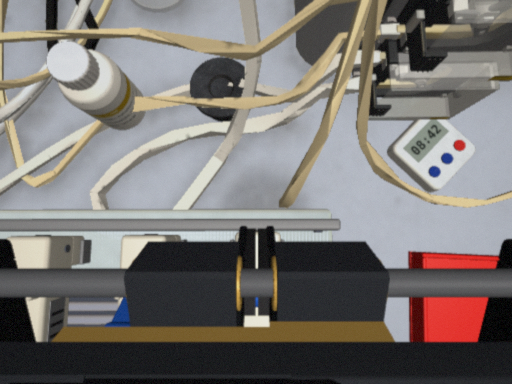

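View pics/s12.png

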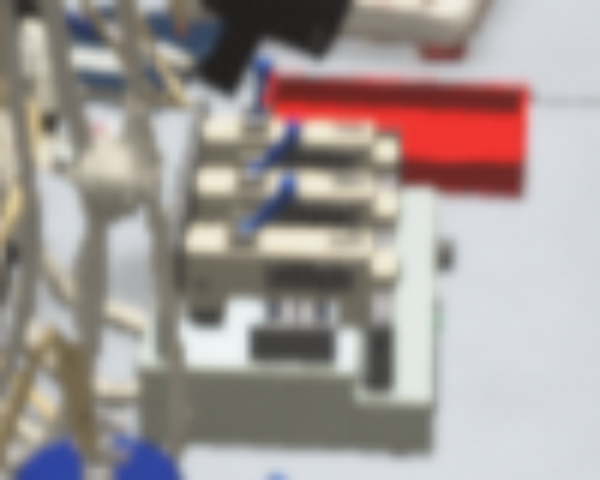

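The fingers slid off, gap 1.4 mm. In the side crop the right lever stands near vertical, (262,65) to (262,110), stuck below half travel. The right cassette is the faulty one. I push its lever back with the closed fingers.

>>> servo_tool(rows=[{"x": -0.27,"y": 0,"z": 0.78,"wx": 0,"wy": 0,"wz": 0,"hand": 0},{"x": -0.27,"y": 0,"z": 0.78,"wx": 0,"wy": 0,"wz": 0,"hand": 0},{"x": -0.27,"y": 0,"z": 0.78,"wx": 0,"wy": 0,"wz": 0,"hand": 0},{"x": -0.27,"y": 0,"z": 0.78,"wx": 0,"wy": 0,"wz": 0,"hand": 0},{"x": 0,"y": 0,"z": 0,"wx": 0,"wy": 0,"wz": 0,"hand": 0},{"x": 0,"y": 0,"z": 0,"wx": 0,"wy": 0,"wz": 0,"hand": 0}], force=6)

```text
t: 13.3
position: [0.5176, -0.1583, 0.1227]
ee_rot: [2.615, 0.066, -1.685]
wrist_force: [7.9, 2.3, 5.2]
finger_gap: 0.0009
```

```bash
python3 -c "
from h import *
d([.518,-.1575,.120])
side('s13')
"
```

```text
t 13.3 pos [ 0.5176 -0.1583  0.1227] tool delta cm [ 0.27 -0.08  0.07]
[[0.413, 0.052, -0.909], [0.019, -0.999, -0.049], [-0.911, 0.003, -0.413]]
q [ 0.88  0.01 -0.57  2.13 -0.24  0.62 -1.03] F [7.9 2.3 5.2] gap 0.0008701112642820724
```

View pics/s13.png

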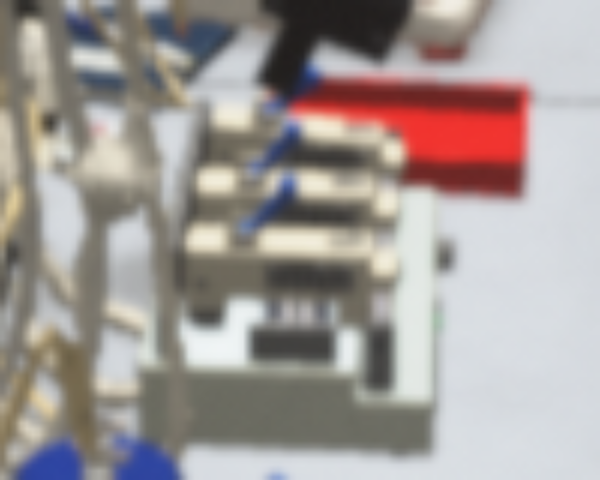

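The lever is back, with 8 N at the stop. I lift off, straighten up and open for a grasp on the right cassette.

>>> servo_tool(rows=[{"x": 0.1,"y": 0,"z": -0.4,"wx": 0,"wy": 0,"wz": 0,"hand": 0},{"x": -1.9,"y": 0,"z": -0.8,"wx": 0,"wy": 0,"wz": 0,"hand": 0},{"x": -1.9,"y": 0,"z": -0.8,"wx": 0,"wy": 0,"wz": 0,"hand": 0.5},{"x": -0.5,"y": 0,"z": 0.6,"wx": 0,"wy": -0.14,"wz": 0,"hand": 0.6},{"x": -0.5,"y": 0,"z": 0.6,"wx": 0,"wy": -0.14,"wz": 0,"hand": 0.6},{"x": -0.5,"y": 0,"z": 0.6,"wx": 0,"wy": -0.14,"wz": 0,"hand": 0.6},{"x": 0,"y": 0,"z": 0,"wx": 0,"wy": 0,"wz": 0,"hand": 0.6},{"x": 0,"y": 0,"z": 0,"wx": 0,"wy": 0,"wz": 0,"hand": 0.6}], force=6)

```text
t: 14.15
position: [0.4974, -0.1582, 0.1703]
ee_rot: [2.197, 0.061, -2.193]
wrist_force: [-0.4, 0.6, -1.0]
finger_gap: 0.0405
```

```bash
python3 -c "
from h import *
d([.4931,-.1589,.071])
c=camera('wrist'); save(c,'w14'); np.savez('w14.npz',**{k:np.array(v) for k,v in c.items()})
c=camera('top'); np.savez('t14.npz',**{k:np.array(v) for k,v in c.items()}); cv2.imwrite('pics/t14.png',cv2.resize(c['img'][170:270,210:340],None,fx=6,fy=6,interpolation=cv2.INTER_CUBIC)[:,:,::-1])
side('s14')
"
```

```text
t 14.15 pos [ 0.4974 -0.1582  0.1703] tool delta cm [9.93 0.07 0.45]
[[0.002, 0.054, -0.999], [0.002, -0.999, -0.054], [-1.0, -0.002, -0.002]]
q [ 0.79  0.2  -0.62  1.78  0.12  1.21 -1.39] F [-0.4  0.6 -1. ] gap 0.040498619339946855
```

View pics/w14.png

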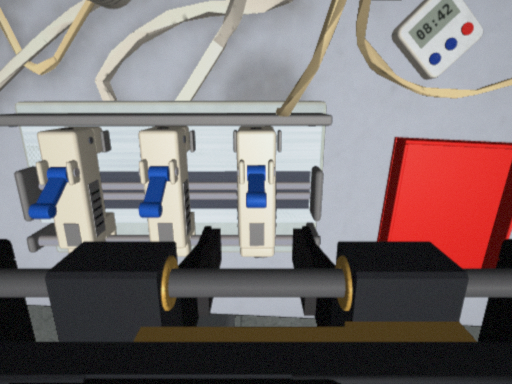

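View pics/s14.png

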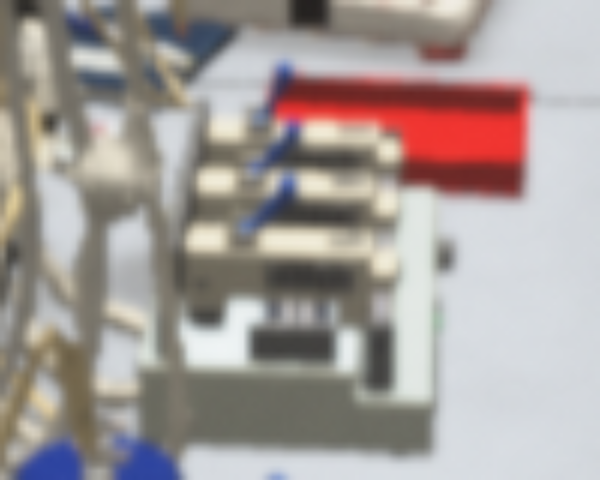

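The lever rode partway up again when I lifted off: in the side crop its end is at (285,68), not (300,70). I grip the bar and bring it fully back.

>>> servo_tool(rows=[{"x": 2.4,"y": 0,"z": -0.7,"wx": 0,"wy": 0,"wz": 0,"hand": 0.4},{"x": 2.4,"y": 0,"z": -0.7,"wx": 0,"wy": 0,"wz": 0,"hand": 0.3},{"x": 0,"y": 0,"z": 0,"wx": 0,"wy": 0,"wz": 0,"hand": 0},{"x": 0,"y": 0,"z": 0,"wx": 0,"wy": 0,"wz": 0,"hand": 0},{"x": 0,"y": 0,"z": 0,"wx": 0,"wy": 0,"wz": 0,"hand": 0},{"x": 0,"y": 0,"z": 0,"wx": 0,"wy": 0,"wz": 0,"hand": 0}], force=10)

```text
t: 14.9
position: [0.5117, -0.1583, 0.1247]
ee_rot: [2.197, 0.057, -2.192]
wrist_force: [-0.4, 1.4, 3.3]
finger_gap: 0.0141
```

```bash
python3 -c "
from h import *
d([.5035,-.1584,.119])
c=camera('wrist'); save(c,'w15')
side('s15')
"
```

```text
t 14.9 pos [ 0.5117 -0.1583  0.1247] tool delta cm [ 0.57 -0.03  0.82]
[[0.002, 0.052, -0.999], [-0.001, -0.999, -0.052], [-1.0, 0.001, -0.002]]
q [ 0.76  0.27 -0.62  1.79  0.17  1.13 -1.44] F [-0.4  1.4  3.3] gap 0.014051664869638844
```

View pics/w15.png

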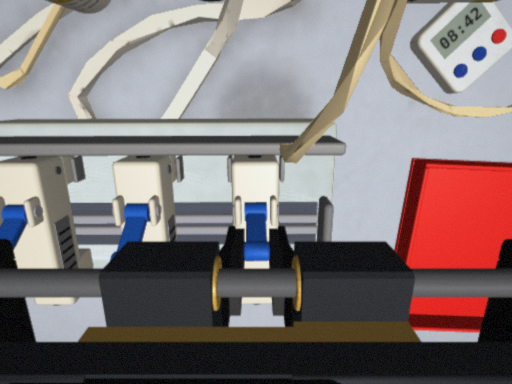

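View pics/s15.png

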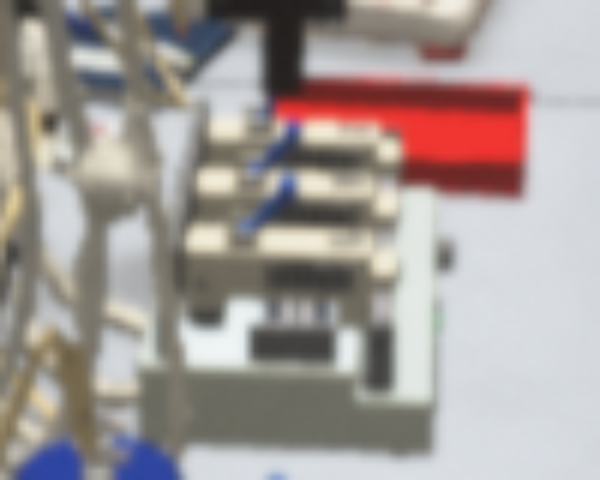

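The bar is gripped (14.1 mm). Bring it back, then release.

>>> servo_tool(rows=[{"x": 0.2,"y": 0,"z": 0.4,"wx": 0,"wy": 0,"wz": 0,"hand": 0},{"x": 0.3,"y": 0,"z": 0.4,"wx": 0,"wy": 0,"wz": 0,"hand": 0},{"x": 0.3,"y": 0,"z": 0.4,"wx": 0,"wy": 0,"wz": 0,"hand": 0},{"x": 0.2,"y": 0,"z": 0.3,"wx": 0,"wy": 0,"wz": 0,"hand": 0},{"x": 0,"y": 0,"z": 0,"wx": 0,"wy": 0,"wz": 0,"hand": 0},{"x": 0,"y": 0,"z": 0,"wx": 0,"wy": 0,"wz": 0,"hand": 0.55},{"x": 0,"y": 0,"z": 0,"wx": 0,"wy": 0,"wz": 0,"hand": 0.55},{"x": 0,"y": 0,"z": 0,"wx": 0,"wy": 0,"wz": 0,"hand": 0.55},{"x": 0,"y": 0,"z": 0,"wx": 0,"wy": 0,"wz": 0,"hand": 0.55}], force=10)

```text
t: 15.9
position: [0.496, -0.1589, 0.1131]
ee_rot: [2.194, 0.058, -2.196]
wrist_force: [0.6, 0.1, 0.0]
finger_gap: 0.0381
```

```bash
python3 -c "
from h import *
d([.4931,-.1589,.071])
c=camera('wrist'); save(c,'w16'); np.savez('w16.npz',**{k:np.array(v) for k,v in c.items()})
side('s16')
"
```

```text
t 15.9 pos [ 0.496  -0.1589  0.1131] tool delta cm [ 4.21 -0.02  0.29]
[[-0.001, 0.052, -0.999], [0.0, -0.999, -0.052], [-1.0, -0.0, 0.001]]
q [ 0.77  0.26 -0.62  1.84  0.17  1.1  -1.42] F [0.6 0.1 0. ] gap 0.038104239841925604
```

View pics/w16.png

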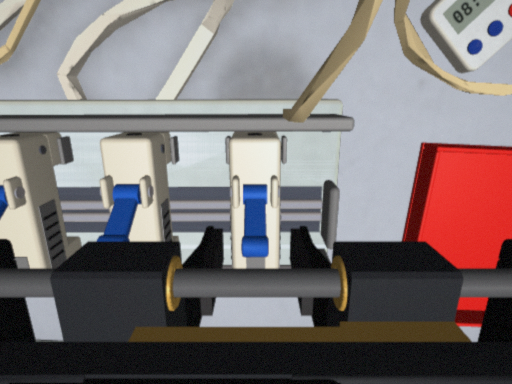

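View pics/s16.png

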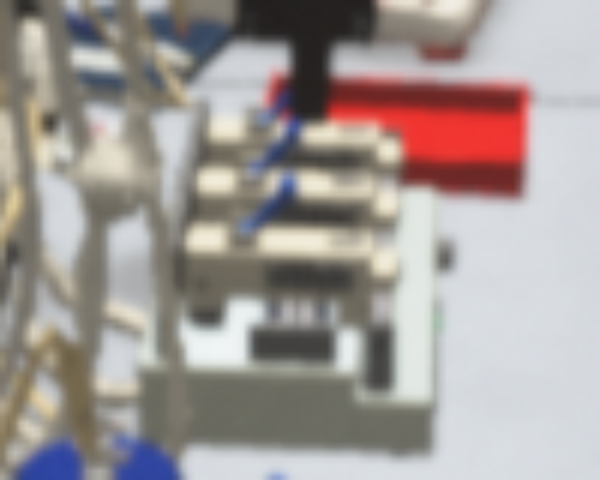

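Side crop and wrist view agree: lever 3 is fully back. The pump's right end plate, at (330,210), is close to where a finger goes, so I measure it.

```bash
cat >> h.py <<'E'
O=np.array([.497,-.0836]); th=np.radians(3.1); ex=np.array([np.cos(th),np.sin(th)]); ey=np.array([-np.sin(th),np.cos(th)])
def pump(p): q=p[...,:2]-O; return np.stack([q@ex,q@ey,p[...,2]],-1)
def world(x,y): return O+x*ex+y*ey
E
python3 - <<'E'
from h import *
for nm in ('w1','w16'):
    c=dict(np.load(nm+'.npz')); P=pump(pts(c))
    m=(P[...,2]>.064)&(P[...,2]<.09)&(P[...,1]<-.10)&(P[...,1]>-.15)&(P[...,0]<.05)&(P[...,0]>-.07)
    v,u=np.where(m); 
    if len(u):
        q=P[m]; 
        for x0 in np.arange(-.06,.05,.01):
            k=q[(q[:,0]>=x0)&(q[:,0]<x0+.01)]
            if len(k)>3: print(nm,round(x0,2),len(k),'y',np.round(np.percentile(k[:,1],[3,50,97]),4),'z',np.round(np.percentile(k[:,2],[10,95]),3))
# cassette 3 side lines in w16 at z .099
c=dict(np.load('w16.npz')); P=pump(pts(c)); Z=P[...,2]
for v in range(140,180,6):
    us=np.where((Z[v,225:290]>.096)&(Z[v,225:290]<.103))[0]+225
    e=pump(onplane(c,[(us.min()-.5,v),(us.max()+.5,v)],.099)); print(v,np.round(e[:,:2],4).tolist(), 'mid',round(e[:,1].mean(),4))
E
```

```text
w1 -0.06 66 y [-0.1288 -0.1203 -0.1008] z [0.072 0.081]
w1 -0.05 181 y [-0.1296 -0.1191 -0.1013] z [0.072 0.081]
w1 -0.03 42 y [-0.1299 -0.1251 -0.1239] z [0.067 0.079]
w1 -0.02 68 y [-0.1296 -0.1251 -0.1236] z [0.068 0.078]
w1 -0.01 77 y [-0.1297 -0.1247 -0.1236] z [0.067 0.078]
w1 0.0 70 y [-0.1298 -0.1248 -0.1236] z [0.067 0.079]
w1 0.01 69 y [-0.1297 -0.1252 -0.1235] z [0.068 0.078]
w16 -0.05 7 y [-0.1298 -0.1294 -0.1054] z [0.064 0.072]
w16 -0.04 4 y [-0.1287 -0.128  -0.1275] z [0.064 0.068]
w16 -0.03 64 y [-0.1278 -0.125  -0.1236] z [0.069 0.078]
w16 -0.02 173 y [-0.1299 -0.1255 -0.1235] z [0.068 0.078]
w16 -0.01 186 y [-0.1297 -0.1254 -0.1235] z [0.068 0.078]
w16 0.0 189 y [-0.1299 -0.1255 -0.1235] z [0.069 0.078]
w16 0.01 219 y [-0.1297 -0.1259 -0.1236] z [0.067 0.078]
140 [[0.0538, -0.0599], [0.0537, -0.088]] mid -0.074
146 [[0.0504, -0.0593], [0.0503, -0.0887]] mid -0.074
152 [[0.047, -0.0592], [0.0469, -0.0887]] mid -0.074
158 [[0.0435, -0.0591], [0.0435, -0.0888]] mid -0.0739
164 [[0.0401, -0.059], [0.04, -0.0889]] mid -0.0739
170 [[0.0365, -0.0595], [0.0365, -0.089]] mid -0.0742
176 [[0.033, -0.0594], [0.0329, -0.089]] mid -0.0742
```

>>> servo_tool(rows=[{"x": 0.2,"y": -0.05,"z": 0.15,"wx": 0,"wy": 0,"wz": 0,"hand": 0.47},{"x": 1.5,"y": -0.05,"z": 0.14,"wx": 0,"wy": 0,"wz": 0,"hand": 0.47},{"x": 1.5,"y": 0,"z": 0,"wx": 0,"wy": 0,"wz": 0,"hand": 0.47},{"x": 1,"y": 0,"z": 0,"wx": 0,"wy": 0,"wz": 0,"hand": 0.47},{"x": 0,"y": 0,"z": 0,"wx": 0,"wy": 0,"wz": 0,"hand": 0.47},{"x": 0,"y": 0,"z": 0,"wx": 0,"wy": 0,"wz": 0,"hand": 0.47}], force=10)

```text
t: 16.6
position: [0.4934, -0.1578, 0.0713]
ee_rot: [2.194, 0.059, -2.195]
wrist_force: [-0.4, 0.6, 1.5]
finger_gap: 0.0413
```

```bash
python3 -c "
from h import *
d([.4930,-.1580,.071])
c=camera('wrist'); save(c,'w17')
"
```

```text
t 16.6 pos [ 0.4934 -0.1578  0.0713] tool delta cm [0.03 0.01 0.04]
[[-0.0, 0.053, -0.999], [0.0, -0.999, -0.053], [-1.0, -0.0, 0.0]]
q [ 0.76  0.3  -0.61  1.89  0.2   1.01 -1.45] F [-0.4  0.6  1.5] gap 0.04128773471914509
```

View pics/w17.png

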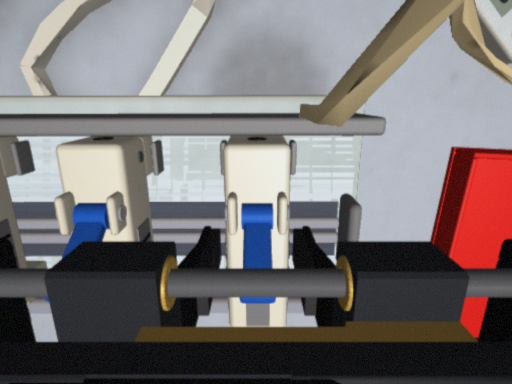

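The cassette sits between the fingers. I close with 35 N and swing the rail end up in stages.

>>> servo_tool(rows=[{"x": 0,"y": 0,"z": 0,"wx": 0,"wy": 0,"wz": 0,"hand": 0},{"x": 0,"y": 0,"z": 0,"wx": 0,"wy": 0,"wz": 0,"hand": 0},{"x": 0,"y": 0,"z": 0,"wx": 0,"wy": 0,"wz": 0,"hand": 0}], force=35)

```text
t: 16.95
position: [0.4937, -0.1581, 0.0719]
ee_rot: [2.195, 0.057, -2.194]
wrist_force: [-0.3, -0.2, 1.5]
finger_gap: 0.0294
```

>>> servo_tool(rows=[{"x": -0.49,"y": 0,"z": 0.04,"wx": 0,"wy": 0.122,"wz": 0,"hand": 0},{"x": -0.49,"y": 0,"z": 0.05,"wx": 0,"wy": 0.122,"wz": 0,"hand": 0},{"x": 0,"y": 0,"z": 0,"wx": 0,"wy": 0,"wz": 0,"hand": 0},{"x": 0,"y": 0,"z": 0,"wx": 0,"wy": 0,"wz": 0,"hand": 0}], force=35)

```text
t: 17.35
position: [0.4915, -0.1587, 0.0816]
ee_rot: [2.449, 0.062, -1.914]
wrist_force: [1.0, -0.8, -2.7]
finger_gap: 0.0298
```

```bash
cat >> h.py <<'E'
def ps():
    s=manip.sense(); M=Rm(s['ee_rot']); p=pump(np.array(s['position'])); print('t',round(s['t'],2),'pump TCP mm',np.round(p*1000,1),'tilt deg',round(np.degrees(np.arctan2(M[:2,0]@ex,-M[2,0])),2),'roll',round(np.degrees(M[:,0]@np.r_[ey,0]),2),'yaw',round(np.degrees(np.arctan2(-M[1,2],-M[0,2])),2),'F',np.round(s['wrist_force'],1),'T',np.round(s['torque'],2),'gap',round(s['finger_gap'],4),'q',np.round(s['q'],2))
E
python3 -c "
from h import *
ps()"
```

```text
t 17.35 pump TCP mm [ -9.5 -74.7  81.6] tilt deg 13.99 roll -0.12 yaw 2.98 F [ 1.  -0.8 -2.7] T [-0.11  0.29 -0.04] gap 0.0298 q [ 0.91  0.13 -0.66  2.08  0.    0.73 -1.26]
```

>>> servo_tool(rows=[{"x": -0.49,"y": 0,"z": 0.05,"wx": 0,"wy": 0.122,"wz": 0,"hand": 0},{"x": -0.49,"y": 0,"z": 0.03,"wx": 0,"wy": 0.122,"wz": 0,"hand": 0},{"x": 0,"y": 0,"z": 0,"wx": 0,"wy": 0,"wz": 0,"hand": 0},{"x": 0,"y": 0,"z": 0,"wx": 0,"wy": 0,"wz": 0,"hand": 0}], force=35)

```text
t: 17.75
position: [0.4885, -0.1563, 0.0889]
ee_rot: [2.646, 0.079, -1.644]
wrist_force: [0.1, -0.0, -2.8]
finger_gap: 0.0294
```

```bash
python3 -c "
from h import *
ps(); side('s18'); c=camera('wrist'); save(c,'w18')"
```

```text
t 17.75 pump TCP mm [-12.4 -72.1  88.9] tilt deg 26.31 roll 0.32 yaw 3.07 F [ 0.1 -0.  -2.8] T [-0.06  0.83  0.04] gap 0.0294 q [ 1.03 -0.01 -0.68  2.24 -0.38  0.51 -0.86]
```

View pics/s18.png

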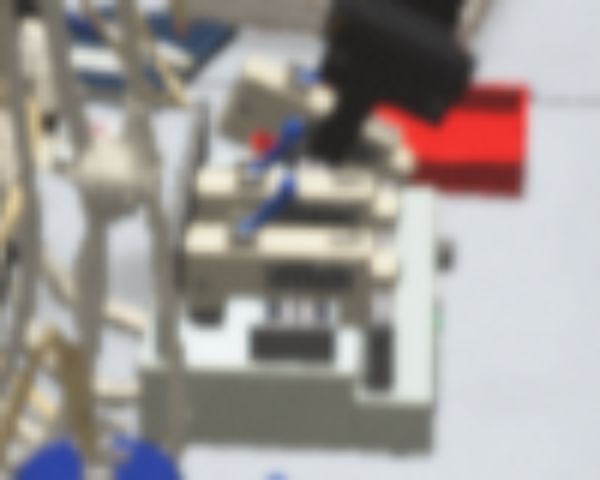

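View pics/w18.png

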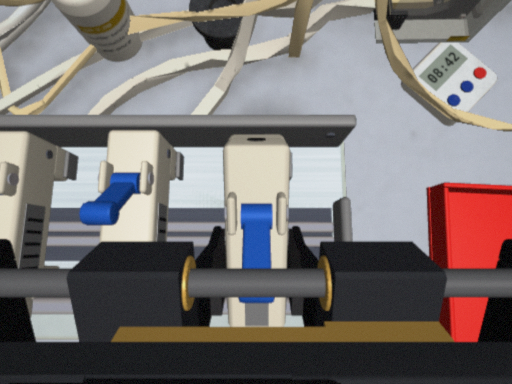

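The cassette is tilted about 26°, hook still on the rod. Now I draw it off along its own +x.

>>> servo_tool(rows=[{"x": 0,"y": 0.1,"z": -0.6,"wx": 0,"wy": 0,"wz": 0,"hand": 0},{"x": 0,"y": 0.1,"z": -0.6,"wx": 0,"wy": 0,"wz": 0,"hand": 0},{"x": 0,"y": 0,"z": -0.6,"wx": 0,"wy": 0,"wz": 0,"hand": 0},{"x": 0,"y": 0,"z": 0,"wx": 0,"wy": 0,"wz": 0,"hand": 0},{"x": 0,"y": 0,"z": 0,"wx": 0,"wy": 0,"wz": 0,"hand": 0}], force=35)

```text
t: 18.35
position: [0.5052, -0.1572, 0.097]
ee_rot: [2.649, 0.08, -1.639]
wrist_force: [0.1, 0.5, -2.8]
finger_gap: 0.0295
```

```bash
python3 -c "
from h import *
ps(); side('s19')"
```

```text
t 18.35 pump TCP mm [  4.3 -73.9  97. ] tilt deg 26.52 roll 0.34 yaw 3.12 F [ 0.1  0.5 -2.8] T [-0.05  0.86 -0.01] gap 0.0295 q [ 1.02  0.02 -0.68  2.2  -0.34  0.52 -0.91]
```

View pics/s19.png

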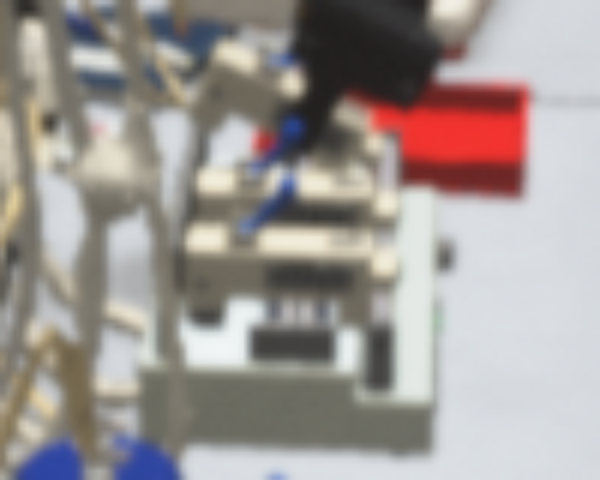

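It is clear of the rod. Next: straight up, then across towards the tray, and level.

>>> servo_tool(rows=[{"x": -2.1,"y": 0,"z": -1,"wx": 0,"wy": 0,"wz": 0,"hand": 0},{"x": -2.1,"y": 0,"z": -1,"wx": 0,"wy": 0,"wz": 0,"hand": 0},{"x": -2.1,"y": 0,"z": -1,"wx": 0,"wy": 0,"wz": 0,"hand": 0},{"x": 0,"y": 3.5,"z": 0,"wx": 0,"wy": 0,"wz": 0,"hand": 0},{"x": 0,"y": 3.5,"z": 0,"wx": 0,"wy": 0,"wz": 0,"hand": 0},{"x": 0,"y": 3.5,"z": 0,"wx": 0,"wy": 0,"wz": 0,"hand": 0},{"x": 0,"y": 2.5,"z": 0.5,"wx": 0,"wy": -0.115,"wz": 0,"hand": 0},{"x": 0,"y": 2.5,"z": 0.5,"wx": 0,"wy": -0.115,"wz": 0,"hand": 0},{"x": 0,"y": 2.5,"z": 1,"wx": 0,"wy": -0.115,"wz": 0,"hand": 0},{"x": 0,"y": 2,"z": 1,"wx": 0,"wy": -0.115,"wz": 0,"hand": 0},{"x": 0,"y": 0,"z": 0,"wx": 0,"wy": 0,"wz": 0,"hand": 0},{"x": 0,"y": 0,"z": 0,"wx": 0,"wy": 0,"wz": 0,"hand": 0}], force=35)

```text
t: 19.6
position: [0.4868, -0.3584, 0.1575]
ee_rot: [2.2, 0.07, -2.191]
wrist_force: [-0.1, 1.6, -2.7]
finger_gap: 0.0296
```

```bash
python3 -c "
from h import *
ps(); d([.453,-.363,.05])
c=camera('wrist'); save(c,'w20'); np.savez('w20.npz',**{k:np.array(v) for k,v in c.items()})"
```

```text
t 19.6 pump TCP mm [ -25.  -273.8  157.5] tilt deg 0.23 roll 0.38 yaw 3.27 F [-0.1  1.6 -2.7] T [ 0.05  0.06 -0.  ] gap 0.0296 q [ 0.95  0.37 -0.48  1.58  0.17  1.23 -1.08]
t 19.6 pos [ 0.4868 -0.3584  0.1575] tool delta cm [10.74  0.34  3.45]
[[0.004, 0.057, -0.998], [0.007, -0.998, -0.057], [-1.0, -0.007, -0.004]]
q [ 0.95  0.37 -0.48  1.58  0.17  1.23 -1.08] F [-0.1  1.6 -2.7] gap 0.029641342694575357
```

View pics/w20.png

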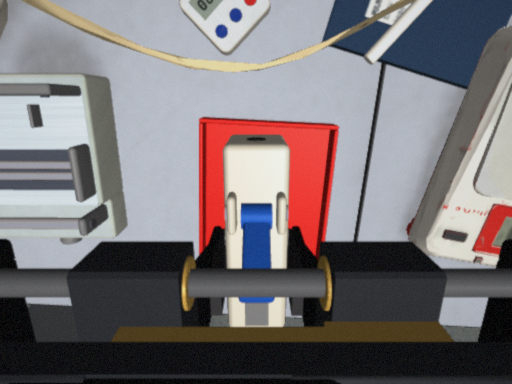

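Run:
```python
from h import *
c=dict(np.load('w20.npz'))
print(np.round(onplane(c,[(200,118.5),(338,125.5)],.026),4))
c=dict(np.load('w1.npz'))
print(np.round(onplane(c,[(420.5,85.5),(400,206),(491,209)],.026),4))
```

```text
[[ 0.5474 -0.302   0.026 ]
 [ 0.5484 -0.4293  0.026 ]]
[[ 0.5457 -0.2921  0.026 ]
 [ 0.3767 -0.2962  0.026 ]
 [ 0.379  -0.4322  0.026 ]]
```

>>> servo_tool(rows=[{"x": 2.5,"y": 0.25,"z": 1.6,"wx": 0,"wy": 0,"wz": 0,"hand": 0},{"x": 3.5,"y": 0.25,"z": 1.6,"wx": 0,"wy": 0,"wz": 0,"hand": 0},{"x": 3.5,"y": 0,"z": 0,"wx": 0,"wy": 0,"wz": 0,"hand": 0},{"x": 2,"y": 0,"z": 0,"wx": 0,"wy": 0,"wz": 0,"hand": 0},{"x": 0.6,"y": 0,"z": 0,"wx": 0,"wy": 0,"wz": 0,"hand": 0},{"x": 0,"y": 0,"z": 0,"wx": 0,"wy": 0,"wz": 0,"hand": 0},{"x": 0,"y": 0,"z": 0,"wx": 0,"wy": 0,"wz": 0,"hand": 0}], force=35)

```text
t: 20.35
position: [0.4558, -0.3656, 0.039]
ee_rot: [2.2, 0.066, -2.189]
wrist_force: [0.3, 0.6, -3.8]
finger_gap: 0.0296
```

```bash
python3 -c "
from h import *
ps(); d([.454,-.3645,.0215])"
```

```text
t 20.35 pump TCP mm [ -56.4 -279.4   39. ] tilt deg 0.29 roll 0.19 yaw 3.24 F [ 0.3  0.6 -3.8] T [0.04 0.03 0.02] gap 0.0296 q [ 0.97  0.45 -0.45  1.74  0.22  0.99 -1.08]
t 20.35 pos [ 0.4558 -0.3656  0.039 ] tool delta cm [ 1.75 -0.12  0.18]
[[0.005, 0.056, -0.998], [0.004, -0.998, -0.056], [-1.0, -0.003, -0.005]]
q [ 0.97  0.45 -0.45  1.74  0.22  0.99 -1.08] F [ 0.3  0.6 -3.8] gap 0.029618896920844004
```

>>> servo_tool(rows=[{"x": 0.9,"y": 0,"z": 0,"wx": 0,"wy": 0,"wz": 0,"hand": 0},{"x": 0.6,"y": 0,"z": 0,"wx": 0,"wy": 0,"wz": 0,"hand": 0},{"x": 0.2,"y": 0,"z": 0,"wx": 0,"wy": 0,"wz": 0,"hand": 0},{"x": 0,"y": 0,"z": 0,"wx": 0,"wy": 0,"wz": 0,"hand": 0},{"x": 0,"y": 0,"z": 0,"wx": 0,"wy": 0,"wz": 0,"hand": 0}], force=35)

```text
t: 20.85
position: [0.455, -0.3652, 0.0209]
ee_rot: [2.198, 0.067, -2.192]
wrist_force: [-2.9, 1.9, 5.0]
finger_gap: 0.0297
```

```bash
python3 -c "
from h import *
ps()"
```

```text
t 20.85 pump TCP mm [ -57.2 -278.9   20.9] tilt deg 0.15 roll 0.27 yaw 3.23 F [-2.9  1.9  5. ] T [ 0.44  0.78 -0.02] gap 0.0297 q [ 0.96  0.48 -0.44  1.75  0.24  0.96 -1.09]
```

Contact with the tray floor: the vertical force went from -3 to +5 N. Release and rise.

>>> servo_tool(rows=[{"x": 0,"y": 0,"z": 0,"wx": 0,"wy": 0,"wz": 0,"hand": 0.5},{"x": 0,"y": 0,"z": 0,"wx": 0,"wy": 0,"wz": 0,"hand": 0.5},{"x": 0,"y": 0,"z": 0,"wx": 0,"wy": 0,"wz": 0,"hand": 0.5},{"x": -2,"y": 0,"z": 0,"wx": 0,"wy": 0,"wz": 0,"hand": 0.5},{"x": -4,"y": 0,"z": 0,"wx": 0,"wy": 0,"wz": 0,"hand": 0.5},{"x": -4.5,"y": 0,"z": 0,"wx": 0,"wy": 0,"wz": 0,"hand": 0.5},{"x": -4.5,"y": 0,"z": 0,"wx": 0,"wy": 0,"wz": 0,"hand": 0.5},{"x": 0,"y": 0,"z": 0,"wx": 0,"wy": 0,"wz": 0,"hand": 0.5}], force=10)

```text
t: 21.65
position: [0.4576, -0.3677, 0.1771]
ee_rot: [2.204, 0.06, -2.18]
wrist_force: [0.4, -1.0, -1.2]
finger_gap: 0.0433
```

```bash
python3 -c "
from h import *
ps()
c=camera('wrist'); save(c,'w21'); side('s21')"
```

```text
t 21.65 pump TCP mm [ -54.7 -281.6  177.1] tilt deg 0.61 roll -0.13 yaw 3.24 F [ 0.4 -1.  -1.2] T [0.   0.02 0.  ] gap 0.0433 q [ 1.    0.31 -0.48  1.62  0.15  1.24 -1.02]
```

View pics/w21.png

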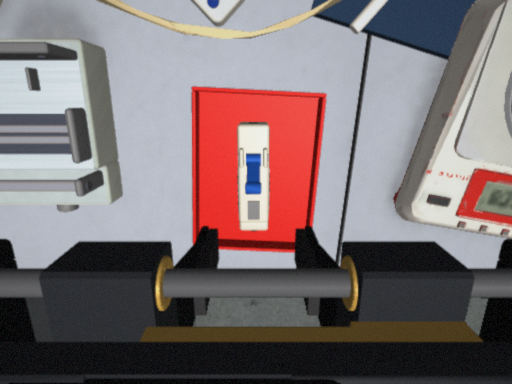

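View pics/s21.png

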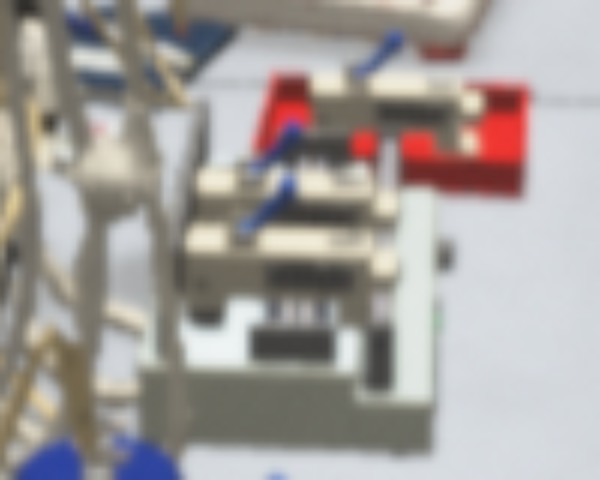

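The faulty cassette stands flat in the tray at (254,178), its lever towards the robot. Now across to the spare.

>>> servo_tool(rows=[{"x": -1.5,"y": -4,"z": 0.13,"wx": 0,"wy": 0,"wz": 0,"hand": 0.5},{"x": -1.5,"y": -4.4,"z": 0.13,"wx": 0,"wy": 0,"wz": 0,"hand": 0.5},{"x": -1.5,"y": -4.4,"z": 0.13,"wx": 0,"wy": 0,"wz": 0,"hand": 0.5},{"x": -1,"y": -4.4,"z": 0.13,"wx": 0,"wy": 0,"wz": 0,"hand": 0.5},{"x": -0.5,"y": -4.4,"z": 0.13,"wx": 0,"wy": 0,"wz": 0,"hand": 0.5},{"x": 0,"y": -4.4,"z": 0.13,"wx": 0,"wy": 0,"wz": 0,"hand": 0.5},{"x": 0,"y": -4.4,"z": 0.13,"wx": 0,"wy": 0,"wz": 0,"hand": 0.5},{"x": 0,"y": -4.4,"z": 0.13,"wx": 0,"wy": 0,"wz": 0,"hand": 0.5},{"x": 0,"y": -4.4,"z": 0.13,"wx": 0,"wy": 0,"wz": 0,"hand": 0.5},{"x": 0,"y": -4.4,"z": 0.13,"wx": 0,"wy": 0,"wz": 0,"hand": 0.5},{"x": 0,"y": -4.4,"z": 0.13,"wx": 0,"wy": 0,"wz": 0,"hand": 0.5},{"x": 0,"y": -4.4,"z": 0.13,"wx": 0,"wy": 0,"wz": 0,"hand": 0.5}])

```text
t: 22.95
position: [0.4083, 0.1573, 0.2317]
ee_rot: [2.197, 0.066, -2.193]
wrist_force: [0.8, 0.4, -0.2]
finger_gap: 0.0434
```

>>> servo_tool(rows=[{"x": 0,"y": -3.5,"z": 0.2,"wx": 0,"wy": 0,"wz": 0,"hand": 0.5},{"x": 0,"y": 0,"z": 0,"wx": -0.075,"wy": 0,"wz": 0,"hand": 0.5},{"x": 0,"y": 0,"z": 0,"wx": 0,"wy": 0,"wz": 0,"hand": 0.5},{"x": 0,"y": 0,"z": 0,"wx": 0,"wy": 0,"wz": 0,"hand": 0.5}])

```text
t: 23.35
position: [0.4051, 0.1899, 0.2321]
ee_rot: [2.159, 0.144, -2.155]
wrist_force: [-0.4, -1.0, 0.5]
finger_gap: 0.0435
```

```bash
python3 -c "
from h import *
ps(); d([.41,.2,.24])
c=camera('wrist'); save(c,'w22'); np.savez('w22.npz',**{k:np.array(v) for k,v in c.items()})"
```

```text
t 23.35 pump TCP mm [-76.9 278.1 232.1] tilt deg 0.09 roll 0.28 yaw 7.37 F [-0.4 -1.   0.5] T [ 0.02 -0.02 -0.05] gap 0.0435 q [ 0.59 -0.04 -1.07  1.85 -0.04  1.31 -1.92]
t 23.35 pos [0.4051 0.1899 0.2321] tool delta cm [-0.78 -0.94 -0.61]
[[0.001, 0.128, -0.992], [0.005, -0.992, -0.128], [-1.0, -0.005, -0.002]]
q [ 0.59 -0.04 -1.07  1.85 -0.04  1.31 -1.92] F [-0.4 -1.   0.5] gap 0.04345157074808607
```

View pics/w22.png

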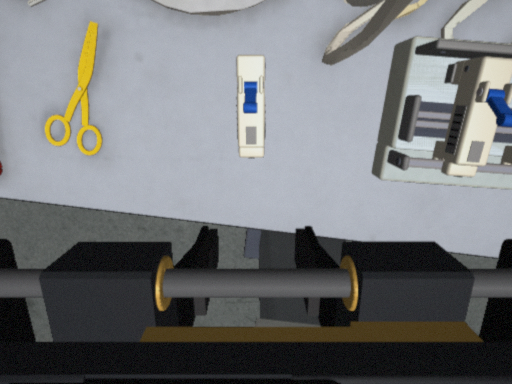

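The spare is at (251,105), nearly aligned with the tool. I measure it.

Run:
```python
from h import *
c=dict(np.load('w22.npz')); P=pts(c); Z=P[...,2]
L=[];Rr=[]
for v in list(range(60,80))+list(range(120,142)):
    us=np.where((Z[v,225:280]>.036)&(Z[v,225:280]<.052))[0]+225
    L.append(onplane(c,(us.min()-.5,v),.044)[0]);Rr.append(onplane(c,(us.max()+.5,v),.044)[0])
L=np.array(L);Rr=np.array(Rr)
pl=np.polyfit(L[:,0],L[:,1],1);pr=np.polyfit(Rr[:,0],Rr[:,1],1); print(pl,pr)
for x in (.44,.47,.5): print(x,np.polyval(pl,x)-np.polyval(pr,x),(np.polyval(pl,x)+np.polyval(pr,x))/2)
g=cv2.cvtColor(c['img'],cv2.COLOR_RGB2GRAY).astype(int)
print(g[50:62,251],g[140:162,251],np.round(Z[50:62,251]*1000),np.round(Z[140:162,251]*1000))
for v,z in ((55.5,.044),(147.5,.044),(157.5,.032)): print(v,np.round(onplane(c,(251,v),z),4))
hsv=cv2.cvtColor(c['img'],cv2.COLOR_RGB2HSV); b=cv2.inRange(hsv,(100,140,40),(130,255,255))[:, :]
b[:,:225]=0;b[:,280:]=0
q=P[b>0]; print('blue',np.round(np.percentile(q,[3,50,97],axis=0),4).tolist())
```

```text
[0.11996723 0.16427373] [0.13807079 0.12533722]
0.44 0.03097094308938919 0.20157384403732292
0.47 0.030427836255259244 0.20544441435821711
0.5 0.029884729421129297 0.2093149846791113
[178 182 181 176 170 176 211 227 232 233 232 231] [149 152 147 152 193 224 210 207 227 231 233 230 230 228 227 221 188 136
 142 182 185 188] [ 0.  1.  0. -1. -1. 43. 43. 45. 46. 45. 44. 45.] [47. 46. 45. 45. 45. 44. 45. 44. 35. 36. 36. 35. 35. 36. 35. 35. 35. 34.
 34.  1. -1.  1.]
55.5 [[0.5269 0.2122 0.044 ]]
147.5 [[0.4322 0.2004 0.044 ]]
157.5 [[0.4187 0.199  0.032 ]]
blue [[0.4722, 0.2019, 0.0494], [0.4856, 0.2078, 0.0644], [0.5003, 0.2138, 0.0786]]
```

Run:
```python
from h import *
for nm in ('top0','w22'):
    c=dict(np.load(nm+'.npz')); P=pts(c); Z=P[...,2]
    for z0,z1 in ((.08,.14),(.14,.2),(.2,.3),(.3,.45)):
        m=(Z>z0)&(Z<z1)&(P[...,1]>.1)&(P[...,1]<.32)&(P[...,0]<.62)&(P[...,0]>.42)
        q=P[m]
        print(nm,z0,[(round(y0,2),round(float(q[(q[:,1]>=y0)&(q[:,1]<y0+.02)][:,0].min()),3)) for y0 in np.arange(.1,.32,.02) if ((q[:,1]>=y0)&(q[:,1]<y0+.02)).sum()>2])
```

```text
top0 0.08 [(np.float64(0.1), 0.564), (np.float64(0.12), 0.525), (np.float64(0.18), 0.612), (np.float64(0.24), 0.611), (np.float64(0.26), 0.61), (np.float64(0.28), 0.615), (np.float64(0.3), 0.617)]
top0 0.14 [(np.float64(0.1), 0.563), (np.float64(0.12), 0.532), (np.float64(0.18), 0.612), (np.float64(0.22), 0.618), (np.float64(0.24), 0.613), (np.float64(0.26), 0.608), (np.float64(0.28), 0.607), (np.float64(0.3), 0.609)]
top0 0.2 [(np.float64(0.1), 0.6), (np.float64(0.12), 0.539), (np.float64(0.14), 0.545), (np.float64(0.18), 0.613), (np.float64(0.24), 0.612), (np.float64(0.26), 0.61), (np.float64(0.28), 0.61), (np.float64(0.3), 0.611)]
top0 0.3 [(np.float64(0.12), 0.608), (np.float64(0.14), 0.55), (np.float64(0.16), 0.556), (np.float64(0.18), 0.563), (np.float64(0.2), 0.582), (np.float64(0.22), 0.572), (np.float64(0.24), 0.567), (np.float64(0.26), 0.566), (np.float64(0.28), 0.567), (np.float64(0.3), 0.569)]
w22 0.08 [(np.float64(0.1), 0.566), (np.float64(0.12), 0.526)]
w22 0.14 [(np.float64(0.12), 0.534)]
w22 0.2 [(np.float64(0.12), 0.541), (np.float64(0.14), 0.422), (np.float64(0.16), 0.42)]
w22 0.3 [(np.float64(0.1), 0.42), (np.float64(0.12), 0.436), (np.float64(0.14), 0.434), (np.float64(0.16), 0.42), (np.float64(0.18), 0.428), (np.float64(0.2), 0.42), (np.float64(0.22), 0.42), (np.float64(0.24), 0.42), (np.float64(0.26), 0.423)]
```

>>> servo_tool(rows=[{"x": 3.5,"y": -0.2,"z": -1.7,"wx": 0,"wy": 0,"wz": 0,"hand": 0.5},{"x": 3.5,"y": -0.25,"z": -1.7,"wx": 0,"wy": 0,"wz": 0,"hand": 0.5},{"x": 3.5,"y": -0.26,"z": -1.72,"wx": 0,"wy": 0,"wz": 0,"hand": 0.5},{"x": 3.5,"y": 0,"z": 0,"wx": 0,"wy": 0,"wz": 0,"hand": 0.5},{"x": 1,"y": 0,"z": 0,"wx": 0,"wy": 0,"wz": 0,"hand": 0.5},{"x": 0,"y": 0,"z": 0,"wx": 0,"wy": 0,"wz": 0,"hand": 0.5},{"x": 0,"y": 0,"z": 0,"wx": 0,"wy": 0,"wz": 0,"hand": 0.5}])

```text
t: 24.1
position: [0.4562, 0.2054, 0.0846]
ee_rot: [2.161, 0.146, -2.151]
wrist_force: [0.1, 0.3, -0.8]
finger_gap: 0.0434
```

```bash
python3 -c "
from h import *
ps(); d([.455,.2035,.017])
c=camera('wrist'); save(c,'w23')"
```

```text
t 24.1 pump TCP mm [-25.1 290.8  84.6] tilt deg 0.26 roll 0.28 yaw 7.49 F [ 0.1  0.3 -0.8] T [0.03 0.03 0.04] gap 0.0434 q [ 0.4   0.36 -1.04  1.91  0.35  1.06 -2.22]
t 24.1 pos [0.4562 0.2054 0.0846] tool delta cm [6.76 0.2  0.18]
[[0.004, 0.13, -0.991], [0.005, -0.991, -0.13], [-1.0, -0.005, -0.005]]
q [ 0.4   0.36 -1.04  1.91  0.35  1.06 -2.22] F [ 0.1  0.3 -0.8] gap 0.04338299973321427
```

View pics/w23.png

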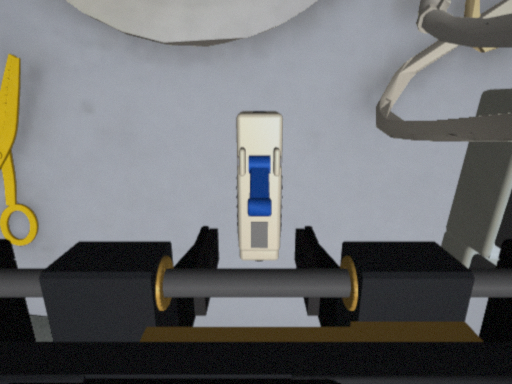

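>>> servo_tool(rows=[{"x": 2.5,"y": 0.1,"z": 0.1,"wx": 0,"wy": 0,"wz": 0,"hand": 0.5},{"x": 2.5,"y": 0.08,"z": 0.05,"wx": 0,"wy": 0,"wz": 0,"hand": 0.5},{"x": 1.7,"y": 0,"z": 0,"wx": 0,"wy": 0,"wz": 0,"hand": 0.5},{"x": 0,"y": 0,"z": 0,"wx": 0,"wy": 0,"wz": 0,"hand": 0.5},{"x": 0,"y": 0,"z": 0,"wx": 0,"wy": 0,"wz": 0,"hand": 0.5}])

```text
t: 24.65
position: [0.4551, 0.2041, 0.0173]
ee_rot: [2.16, 0.148, -2.151]
wrist_force: [0.4, -0.1, 0.2]
finger_gap: 0.0436
```

```bash
python3 -c "
from h import *
ps(); d([.455,.2035,.017])
c=camera('wrist'); save(c,'w24')"
```

```text
t 24.65 pump TCP mm [-26.3 289.6  17.3] tilt deg 0.23 roll 0.3 yaw 7.54 F [ 0.4 -0.1  0.2] T [-0.02  0.04 -0.01] gap 0.0436 q [ 0.32  0.46 -0.96  1.96  0.46  0.95 -2.3 ]
t 24.65 pos [0.4551 0.2041 0.0173] tool delta cm [0.03 0.06 0.02]
[[0.004, 0.131, -0.991], [0.005, -0.991, -0.131], [-1.0, -0.005, -0.004]]
q [ 0.32  0.46 -0.96  1.96  0.46  0.95 -2.3 ] F [ 0.4 -0.1  0.2] gap 0.04362942940840511
```

View pics/w24.png

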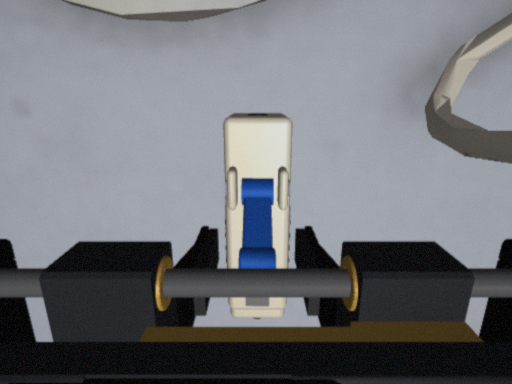

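>>> servo_tool(rows=[{"x": 0,"y": 0,"z": 0,"wx": 0,"wy": 0,"wz": 0,"hand": 0},{"x": 0,"y": 0,"z": 0,"wx": 0,"wy": 0,"wz": 0,"hand": 0},{"x": 0,"y": 0,"z": 0,"wx": 0,"wy": 0,"wz": 0,"hand": 0},{"x": -2,"y": 0,"z": 0.5,"wx": 0,"wy": 0,"wz": 0,"hand": 0},{"x": -3,"y": 0,"z": 1,"wx": 0,"wy": 0,"wz": 0,"hand": 0},{"x": -4,"y": 0,"z": 1,"wx": 0,"wy": 0,"wz": 0,"hand": 0},{"x": -4,"y": 0,"z": 1,"wx": 0,"wy": 0,"wz": 0,"hand": 0},{"x": 0,"y": 0,"z": 0,"wx": 0,"wy": 0,"wz": 0,"hand": 0},{"x": 0,"y": 0,"z": 0,"wx": 0,"wy": 0,"wz": 0,"hand": 0}], force=40)

```text
t: 25.6
position: [0.4198, 0.1978, 0.1463]
ee_rot: [2.161, 0.144, -2.15]
wrist_force: [0.6, 0.1, -3.4]
finger_gap: 0.0298
```

Run:
```python
from h import *
ps()
c=camera('wrist'); save(c,'w25'); np.savez('w25.npz',**{k:np.array(v) for k,v in c.items()})
s=manip.sense()
Cr=np.array([[0,-.29,.957],[1,0,0],[0,.957,.29]]); cp=np.array([-.16286,.0004,-.08183])
def edge(nm):
    c=dict(np.load(nm+'.npz')); K=c['intrinsics']; g=cv2.cvtColor(c['img'],cv2.COLOR_RGB2HSV)
    z=c['z_map']; v,u=np.indices(z.shape)
    P=np.stack([(u-K[0,2])/K[0,0]*z,(v-K[1,2])/K[1,1]*z,z],-1)@Cr.T+cp   # tool frame
    cy=245,272
    m=(P[...,0]>-.034)&(P[...,0]<-.018)&(v<215)&(u>200)&(u<310)
    rows=np.where(m[:,256])[0]; 
    def tool(uv,x):
        dd=Cr@np.array([(uv[0]-K[0,2])/K[0,0],(uv[1]-K[1,2])/K[1,1],1]); return cp+dd*(x-cp[0])/dd[0]
    print(nm,'top plane tool x',np.median(P[m][:,0]),'far row',rows.min(),'edge',tool((256,rows.min()-.5),-.027))
    for vv in (rows.min()+10,rows.min()+30,rows.min()+50):
        us=np.where(m[vv])[0]; print(vv,tool((us.min()-.5,vv),-.027)[1:],tool((us.max()+.5,vv),-.027)[1:])
edge('w20'); edge('w25')
```

```text
t 25.6 pump TCP mm [-61.9 285.2 146.3] tilt deg 0.27 roll 0.19 yaw 7.48 F [ 0.6  0.1 -3.4] T [-0.03  0.11 -0.03] gap 0.0298 q [ 0.55  0.16 -1.15  1.93  0.16  1.15 -2.1 ]
w20 top plane tool x -0.027599631196497776 far row 142 edge [-0.027       0.0002752  -0.06353093]
152 [-0.01435307 -0.05896439] [ 0.01490103 -0.05896439]
172 [-0.01418837 -0.05001427] [ 0.01517647 -0.05001427]
192 [-0.01447083 -0.04071757] [ 0.01500903 -0.04071757]
w25 top plane tool x -0.027537568686291897 far row 116 edge [-0.027       0.00027813 -0.07446653]
126 [-0.01400403 -0.07011252] [ 0.01541055 -0.07011252]
146 [-0.01427103 -0.06158472] [ 0.01525459 -0.06158472]
166 [-0.01410572 -0.05273481] [ 0.01509274 -0.05273481]
```

View pics/w25.png

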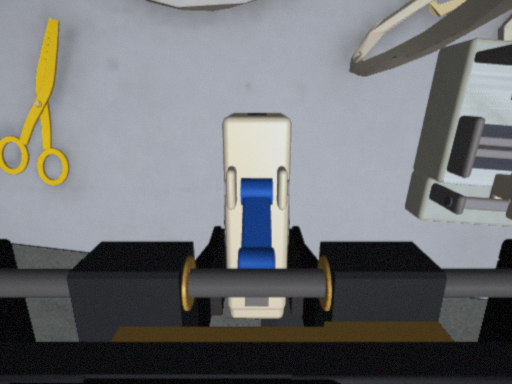

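The spare is held squarely, with its far end 74.5 mm ahead of the TCP, so the grasp is at x = -19.5 mm. I carry it over to the right channel, tilting on the way.

>>> servo_tool(rows=[{"x": -2.8,"y": 0,"z": 0,"wx": 0.04,"wy": 0,"wz": 0,"hand": 0},{"x": -2.8,"y": 0,"z": 0,"wx": 0.037,"wy": 0,"wz": 0,"hand": 0},{"x": 0,"y": 4,"z": 0,"wx": 0,"wy": 0,"wz": 0,"hand": 0},{"x": 0,"y": 4,"z": 0,"wx": 0,"wy": 0,"wz": 0,"hand": 0},{"x": 0,"y": 4,"z": 0,"wx": 0,"wy": 0,"wz": 0,"hand": 0},{"x": 0,"y": 4,"z": -0.6,"wx": 0,"wy": 0,"wz": 0,"hand": 0},{"x": 0,"y": 4,"z": -0.6,"wx": 0,"wy": 0,"wz": 0,"hand": 0},{"x": 0,"y": 4,"z": -0.6,"wx": 0,"wy": 0,"wz": 0,"hand": 0},{"x": 0,"y": 4,"z": -0.6,"wx": 0,"wy": 0,"wz": 0,"hand": 0},{"x": 0,"y": 4,"z": -0.6,"wx": 0,"wy": 0,"wz": 0,"hand": 0},{"x": 0,"y": 0,"z": 0,"wx": 0,"wy": 0,"wz": 0,"hand": 0},{"x": 0,"y": 0,"z": 0,"wx": 0,"wy": 0,"wz": 0,"hand": 0}], force=40)

```text
t: 26.85
position: [0.4659, -0.12, 0.1986]
ee_rot: [2.198, 0.067, -2.199]
wrist_force: [-0.2, 0.1, -2.7]
finger_gap: 0.0292
```

```bash
python3 -c "
from h import *
ps(); d([.4711,-.1593,.20])"
```

```text
t 26.85 pump TCP mm [-33.  -34.6 198.6] tilt deg -0.0 roll 0.45 yaw 3.03 F [-0.2  0.1 -2.7] T [ 0.08  0.08 -0.01] gap 0.0292 q [ 0.95  0.09 -0.82  1.82  0.06  1.26 -1.4 ]
t 26.85 pos [ 0.4659 -0.12    0.1986] tool delta cm [-0.17  3.95 -0.31]
[[-0.0, 0.053, -0.999], [0.008, -0.999, -0.053], [-1.0, -0.008, 0.0]]
q [ 0.95  0.09 -0.82  1.82  0.06  1.26 -1.4 ] F [-0.2  0.1 -2.7] gap 0.02916724848545036
```

>>> servo_tool(rows=[{"x": 0,"y": 1,"z": 0,"wx": 0,"wy": 0.116,"wz": 0.008,"hand": 0},{"x": 0,"y": 1,"z": 0,"wx": 0,"wy": 0.116,"wz": 0,"hand": 0},{"x": 0,"y": 1,"z": 0,"wx": 0,"wy": 0.116,"wz": 0,"hand": 0},{"x": 0,"y": 0.95,"z": 0,"wx": 0,"wy": 0.116,"wz": 0,"hand": 0},{"x": 0,"y": 0,"z": 0,"wx": 0,"wy": 0,"wz": 0,"hand": 0},{"x": 0,"y": 0,"z": 0,"wx": 0,"wy": 0,"wz": 0,"hand": 0},{"x": 0,"y": 0,"z": 0,"wx": 0,"wy": 0,"wz": 0,"hand": 0}], force=40)

```text
t: 27.55
position: [0.4695, -0.1577, 0.2006]
ee_rot: [2.646, 0.073, -1.632]
wrist_force: [0.4, -0.4, -3.2]
finger_gap: 0.0297
```

```bash
python3 -c "
from h import *
ps(); side('s26'); c=camera('wrist'); save(c,'w26')"
```

```text
t 27.55 pump TCP mm [-31.5 -72.5 200.6] tilt deg 26.67 roll -0.07 yaw 3.32 F [ 0.4 -0.4 -3.2] T [-0.03  0.85  0.01] gap 0.0297 q [ 1.07 -0.24 -0.61  2.15 -0.49  0.82 -0.8 ]
```

View pics/w26.png

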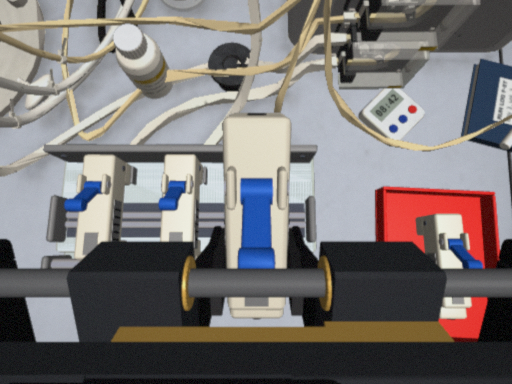

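View pics/s26.png

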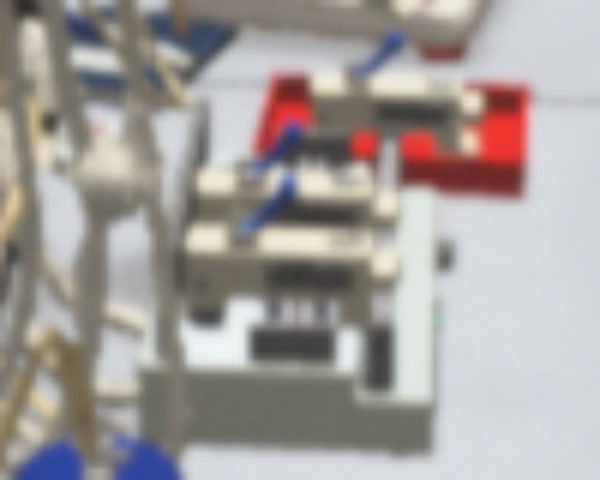

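Tilted 26.7° above the right channel. Descend to above the rod.

>>> servo_tool(rows=[{"x": 2.5,"y": 0.1,"z": 1.1,"wx": 0,"wy": 0,"wz": 0,"hand": 0},{"x": 2.5,"y": 0.07,"z": 1.1,"wx": 0,"wy": 0,"wz": 0,"hand": 0},{"x": 2.5,"y": 0,"z": 1.1,"wx": 0,"wy": 0,"wz": 0,"hand": 0},{"x": 0,"y": 0,"z": 0,"wx": 0,"wy": 0,"wz": 0,"hand": 0},{"x": 0,"y": 0,"z": 0,"wx": 0,"wy": 0,"wz": 0,"hand": 0},{"x": 0,"y": 0,"z": 0,"wx": 0,"wy": 0,"wz": 0,"hand": 0}], force=40)

```text
t: 28.25
position: [0.4743, -0.1611, 0.1205]
ee_rot: [2.649, 0.069, -1.628]
wrist_force: [-0.4, -0.4, -1.6]
finger_gap: 0.0294
```

```bash
python3 -c "
from h import *
ps()"
```

```text
t 28.25 pump TCP mm [-26.8 -76.2 120.5] tilt deg 26.86 roll -0.2 yaw 3.23 F [-0.4 -0.4 -1.6] T [-0.03  0.86 -0.02] gap 0.0294 q [ 1.06 -0.11 -0.65  2.24 -0.47  0.6  -0.78]
```

>>> servo_tool(rows=[{"x": 1.16,"y": -0.1,"z": -0.53,"wx": 0,"wy": 0,"wz": 0,"hand": 0},{"x": 1.1,"y": -0.1,"z": 0.04,"wx": 0,"wy": 0,"wz": 0,"hand": 0},{"x": 1.1,"y": 0,"z": 0.04,"wx": 0,"wy": 0,"wz": 0,"hand": 0},{"x": 0,"y": 0,"z": 0,"wx": 0,"wy": 0,"wz": 0,"hand": 0},{"x": 0,"y": 0,"z": 0,"wx": 0,"wy": 0,"wz": 0,"hand": 0},{"x": 0,"y": 0,"z": 0,"wx": 0,"wy": 0,"wz": 0,"hand": 0}], force=40)

```text
t: 28.85
position: [0.4926, -0.1584, 0.092]
ee_rot: [2.649, 0.068, -1.628]
wrist_force: [-0.3, -0.5, -3.2]
finger_gap: 0.0298
```

```bash
python3 -c "
from h import *
ps(); side('s27'); c=camera('wrist'); save(c,'w27')"
```

```text
t 28.85 pump TCP mm [ -8.4 -74.4  92. ] tilt deg 26.82 roll -0.23 yaw 3.19 F [-0.3 -0.5 -3.2] T [-0.04  0.89  0.  ] gap 0.0298 q [ 1.05 -0.01 -0.69  2.24 -0.38  0.5  -0.87]
```

View pics/s27.png

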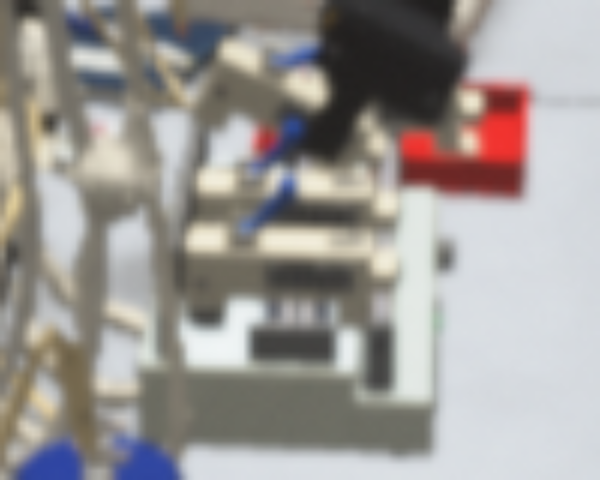

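View pics/w27.png

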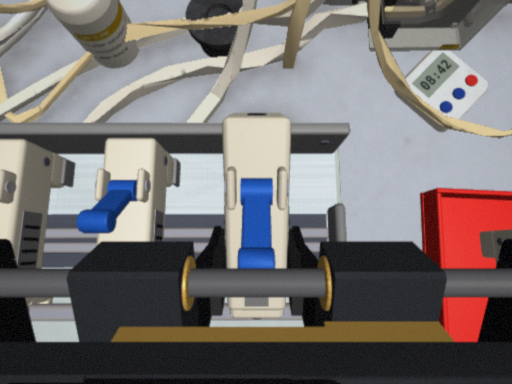

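Same picture as when the faulty one came off. Slide it along its own -x onto the rod.

>>> servo_tool(rows=[{"x": 0,"y": 0,"z": 0.5,"wx": 0,"wy": 0,"wz": 0,"hand": 0},{"x": 0,"y": 0,"z": 0.5,"wx": 0,"wy": 0,"wz": 0,"hand": 0},{"x": 0,"y": 0,"z": 0.4,"wx": 0,"wy": 0,"wz": 0,"hand": 0},{"x": 0,"y": 0,"z": 0,"wx": 0,"wy": 0,"wz": 0,"hand": 0},{"x": 0,"y": 0,"z": 0,"wx": 0,"wy": 0,"wz": 0,"hand": 0}], force=40)

```text
t: 29.45
position: [0.4797, -0.1587, 0.0846]
ee_rot: [2.648, 0.069, -1.63]
wrist_force: [0.5, -0.1, -1.8]
finger_gap: 0.0296
```

```bash
python3 -c "
from h import *
ps(); side('s28')"
```

```text
t 29.45 pump TCP mm [-21.4 -74.   84.6] tilt deg 26.76 roll -0.17 yaw 3.17 F [ 0.5 -0.1 -1.8] T [-0.03  0.87  0.01] gap 0.0296 q [ 1.06 -0.02 -0.69  2.27 -0.42  0.49 -0.82]
```

View pics/s28.png

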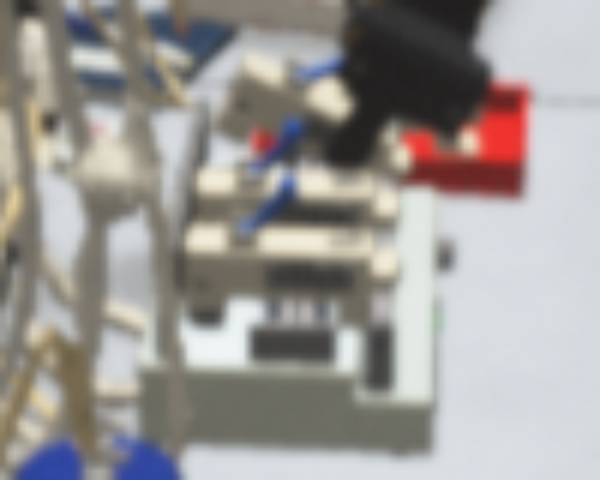

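Hook is on the rod, residual force small. Now swing down in two stages.

>>> servo_tool(rows=[{"x": 0.3,"y": 0,"z": 0.05,"wx": 0,"wy": -0.117,"wz": 0,"hand": 0},{"x": 0.33,"y": 0,"z": 0.01,"wx": 0,"wy": -0.117,"wz": 0,"hand": 0},{"x": 0,"y": 0,"z": 0,"wx": 0,"wy": 0,"wz": 0,"hand": 0},{"x": 0,"y": 0,"z": 0,"wx": 0,"wy": 0,"wz": 0,"hand": 0}], force=40)

```text
t: 29.9
position: [0.4822, -0.1563, 0.0784]
ee_rot: [2.457, 0.074, -1.902]
wrist_force: [0.8, 1.1, -2.6]
finger_gap: 0.0298
```

```bash
python3 -c "
from h import *
ps(); side('s29')"
```

```text
t 29.9 pump TCP mm [-18.7 -71.8  78.4] tilt deg 14.51 roll 0.2 yaw 3.29 F [ 0.8  1.1 -2.6] T [-0.05  0.57 -0.03] gap 0.0298 q [ 0.99  0.11 -0.73  2.1  -0.01  0.71 -1.23]
```

View pics/s29.png

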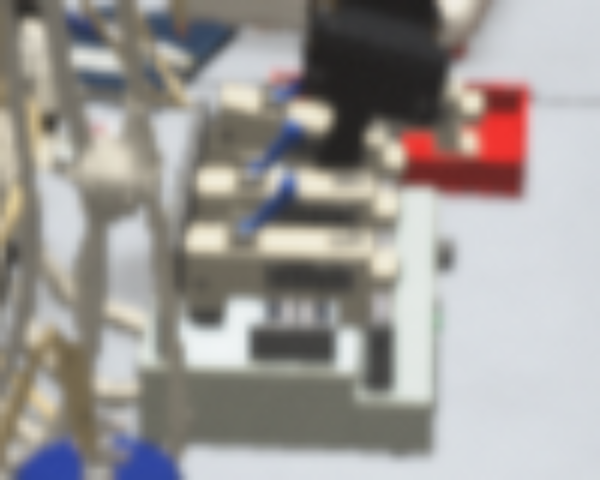

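>>> servo_tool(rows=[{"x": -0.05,"y": 0.15,"z": 0.07,"wx": 0,"wy": 0,"wz": 0,"hand": 0},{"x": 0,"y": 0,"z": 0,"wx": 0,"wy": 0,"wz": 0,"hand": 0},{"x": 0,"y": 0,"z": 0,"wx": 0,"wy": 0,"wz": 0,"hand": 0}], force=40)

```text
t: 30.25
position: [0.4807, -0.1589, 0.0791]
ee_rot: [2.455, 0.069, -1.903]
wrist_force: [-0.1, 0.7, -3.3]
finger_gap: 0.03
```

```bash
python3 -c "
from h import *
ps()"
```

```text
t 30.25 pump TCP mm [-20.4 -74.3  79.1] tilt deg 14.44 roll 0.04 yaw 3.21 F [-0.1  0.7 -3.3] T [ 0.06  0.52 -0.05] gap 0.03 q [ 1.    0.11 -0.73  2.1  -0.01  0.72 -1.22]
```

>>> servo_tool(rows=[{"x": 0.37,"y": 0,"z": -0.02,"wx": 0,"wy": -0.1,"wz": 0,"hand": 0},{"x": 0.2,"y": 0,"z": -0.02,"wx": 0,"wy": -0.08,"wz": 0,"hand": 0},{"x": 0.15,"y": 0,"z": 0,"wx": 0,"wy": -0.07,"wz": 0,"hand": 0},{"x": 0,"y": 0,"z": 0,"wx": 0,"wy": 0,"wz": 0,"hand": 0},{"x": 0,"y": 0,"z": 0,"wx": 0,"wy": 0,"wz": 0,"hand": 0},{"x": 0,"y": 0,"z": 0,"wx": 0,"wy": 0,"wz": 0,"hand": 0}], force=40)

```text
t: 30.85
position: [0.4823, -0.1585, 0.0721]
ee_rot: [2.197, 0.063, -2.189]
wrist_force: [0.4, 0.1, -1.5]
finger_gap: 0.0295
```

```bash
python3 -c "
from h import *
ps(); side('s30'); c=camera('wrist'); save(c,'w30')"
```

```text
t 30.85 pump TCP mm [-18.7 -74.   72.1] tilt deg 0.19 roll 0.03 yaw 3.24 F [ 0.4  0.1 -1.5] T [ 0.15 -0.11  0.05] gap 0.0295 q [ 0.85  0.29 -0.69  1.91  0.22  1.01 -1.46]
```

View pics/s30.png

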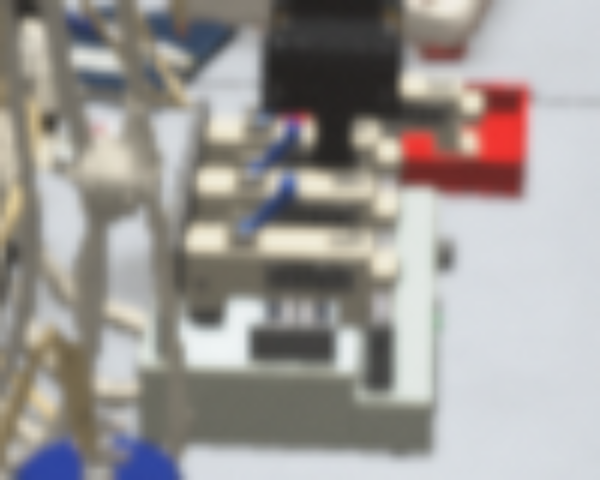

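View pics/w30.png

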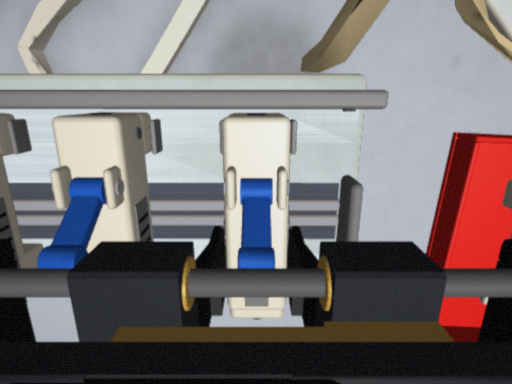

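The spare is level between its ribs at (257,160). Press down lightly, then release.

>>> servo_tool(rows=[{"x": 0.1,"y": 0,"z": 0,"wx": 0,"wy": 0,"wz": 0,"hand": 0},{"x": 0,"y": 0,"z": 0,"wx": 0,"wy": 0,"wz": 0,"hand": 0},{"x": 0,"y": 0,"z": 0,"wx": 0,"wy": 0,"wz": 0,"hand": 0}], force=40)

```text
t: 31.25
position: [0.4821, -0.1588, 0.0718]
ee_rot: [2.194, 0.061, -2.192]
wrist_force: [-7.5, 1.6, 10.2]
finger_gap: 0.0295
```

```bash
python3 -c "
from h import *
ps()"
```

```text
t 31.25 pump TCP mm [-18.9 -74.3  71.8] tilt deg 0.07 roll -0.01 yaw 3.21 F [-7.5  1.6 10.2] T [ 0.5   1.1  -0.02] gap 0.0295 q [ 0.85  0.3  -0.69  1.91  0.22  1.01 -1.46]
```

Firm on the deck: 10 N, at 71.8 mm where the old one sat at 71.9. Release and rise.

>>> servo_tool(rows=[{"x": 0,"y": 0,"z": 0,"wx": 0,"wy": 0,"wz": 0,"hand": 0.46},{"x": 0,"y": 0,"z": 0,"wx": 0,"wy": 0,"wz": 0,"hand": 0.46},{"x": 0,"y": 0,"z": 0,"wx": 0,"wy": 0,"wz": 0,"hand": 0.46},{"x": 0,"y": 0,"z": 0,"wx": 0,"wy": 0,"wz": 0,"hand": 0.46},{"x": -2,"y": 0,"z": 0,"wx": 0,"wy": 0,"wz": 0,"hand": 0.46},{"x": -4,"y": 0,"z": 0,"wx": 0,"wy": 0,"wz": 0,"hand": 0.46},{"x": -4,"y": 0,"z": 0.5,"wx": 0,"wy": 0,"wz": 0,"hand": 0.46},{"x": -4,"y": -2,"z": 2,"wx": 0,"wy": 0,"wz": 0,"hand": 0.46},{"x": -4,"y": -3,"z": 2,"wx": 0,"wy": 0,"wz": 0,"hand": 0.46},{"x": -3,"y": -3,"z": 0,"wx": 0,"wy": 0,"wz": 0,"hand": 0.46},{"x": 0,"y": 0,"z": 0,"wx": 0,"wy": 0,"wz": 0,"hand": 0.46},{"x": 0,"y": 0,"z": 0,"wx": 0,"wy": 0,"wz": 0,"hand": 0.46}], force=10)

```text
t: 32.45
position: [0.4347, -0.0834, 0.2784]
ee_rot: [2.195, 0.062, -2.189]
wrist_force: [-0.2, -0.2, -1.2]
finger_gap: 0.0403
```

Run:
```python
from h import *
ps(); side('s31'); c=camera('wrist'); save(c,'w31'); np.savez('w31.npz',**{k:np.array(v) for k,v in c.items()})
P=pump(pts(c)); Z=P[...,2]
for k,y in enumerate((.075,0,-.0745)):
    m=(abs(P[...,1]-y)<.011)&(Z>.092)&(Z<.107)&(P[...,0]>-.035)&(P[...,0]<.053)
    q=P[m]; A=np.c_[q[:,0],q[:,1]-y,np.ones(len(q))]; s=np.linalg.lstsq(A,q[:,2],rcond=None)[0]
    print(k,len(q),'slope x,y deg',np.round(np.degrees(s[:2]),2),'z0',round(s[2],4))
hsv=cv2.cvtColor(c['img'],cv2.COLOR_RGB2HSV); b=cv2.inRange(hsv,(100,140,40),(130,255,255))
n,l,st,ce=cv2.connectedComponentsWithStats(b)
for i in range(1,n):
    if st[i,4]>100: q=P[l==i]; q=q[np.argsort(q[:,2])][-len(q)//5:]; print(st[i],'tip',np.round(np.median(q,0),4))
```

```text
t 32.45 pump TCP mm [-62.2   3.6 278.4] tilt deg 0.16 roll -0.06 yaw 3.3 F [-0.2 -0.2 -1.2] T [-0.07  0.05  0.02] gap 0.0403 q [ 0.91 -0.09 -0.77  1.79 -0.06  1.41 -1.35]
0 1408 slope x,y deg [0.15 1.1 ] z0 0.1003
1 1392 slope x,y deg [ 0.14 -1.  ] z0 0.1002
2 1413 slope x,y deg [ 0.16 -1.38] z0 0.1004
[254  89  13  31 361] tip [ 3.100e-03 -1.000e-04  1.335e-01]
[325  89  20  32 409] tip [ 0.0023 -0.0739  0.1329]
[175  90  19  30 387] tip [0.002  0.0751 0.1334]
[482 134  24  28 341] tip [-0.0476 -0.278   0.0816]
```

View pics/w31.png

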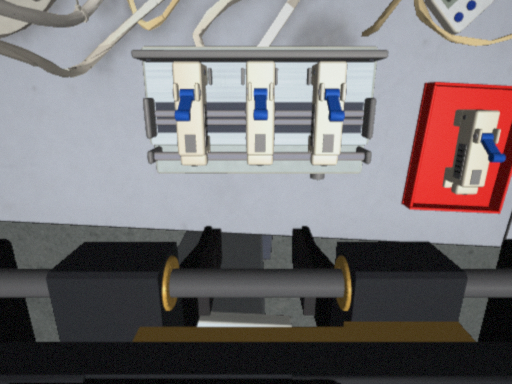

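View pics/s31.png

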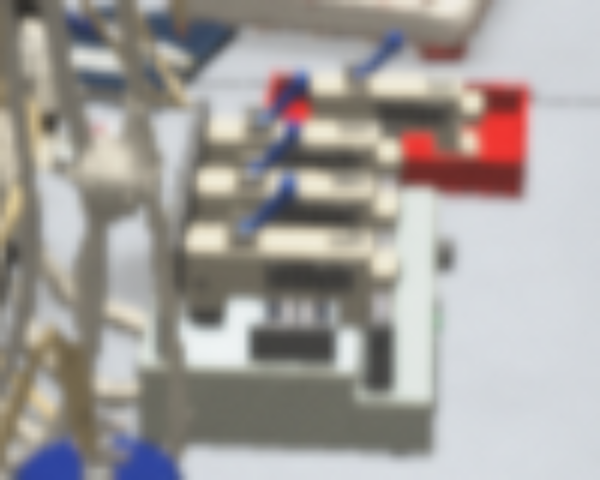

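All three cassettes in the pump read alike: tops at 100.2–100.4 mm, pitch 0.15°, lever tips at 2.0–3.1 mm in pump x. Bench items are untouched. Handing in.

```bash
python3 -c "
from workcell import manip
print(manip.hand_in())"
```

```text
the job is handed in; nothing more can be done
None
```

The job is done and handed in at about 32.5 s of the 72 s allowed; the hand-in gave no verdict.

- **Lever tests, left to right:** the left and middle levers swung all the way over and came fully back. The right lever stuck near upright, where the fingers slid off it.
- **Swap:** I unhooked the right cassette, stood it flat in the red tray, and hooked the spare onto the rod in its place. I swung it down and pressed it onto the deck with about 10 N before letting go.

**Last checks:**
- The tops of the three cassettes in the pump agree within 0.2 mm, with the same 0.15° pitch.
- All three lever tips in the pump lie within about 1 mm of each other along the pump, so all are back towards you.
- The rejected cassette stands flat in the tray, and the gripper is clear of everything.

**What did not go smoothly:**
- **Right lever:** it rode partway up when I first lifted off after pushing it back, so I gripped it and brought it fully back before removing the cassette.
- **Hanging tube:** a tube end hangs behind the right channel. I tilted the tool to keep clear of it and saw no contact force, but the first cassette came close to it on the way out.

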